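# Load the vial carousel on the fraction collector

### The job

Load the blue vial carousel into the round dish of the fraction collector: keep it level, set it in and turn it lightly to and fro by its black handle until its notch finds the red key and it drops fully home, flat on the dish's three rubber studs, without leaning on it or dropping it in from above. Then swing the collector's arm in over the vials as far as it goes, let go, and leave everything else on the bench where it is.

Things in the scene. Friction and masses are not known exactly. Their poses are not given: they have to be found in the camera images.
- carousel: Loose blue vial carousel, 0.30 to 0.46 kg, upright on the bench at the start. Origin: centre of its underside; z up; +x points to its one notch. Base disc 130 mm diameter, 8 mm thick; above it a blue plate 110 mm diameter (top 32 mm up) with a red line pointing to the notch, and amber glass vials up to 52 mm high. A central post carries the handle bar.
- handle (a point): Centre of the carousel's black handle bar, 84 mm above its underside. The bar is 42 mm long (along x, the way to the notch), 20 mm thick (along y), and reaches from 70 to 98 mm above the underside: the place to hold it, from above.
- notch (a point): Middle of the notch in the edge of the carousel's base disc, at the underside, 63 mm from its centre along +x. The notch is 11.6 mm wide, 7 mm deep from the edge, and goes right through the disc.
- dish (a point): Centre of the collector's aluminium dish, level with the tops of the three rubber studs on its floor on which the carousel rests: 70 mm above the bench; axes as the collector's. Inner diameter 133 mm: 1.5 mm play all round. Against the rim stands one red key, 9 mm wide, 8 mm inwards, 6 mm higher than the studs. Until the notch is over it the carousel's edge rides on the key, 6 mm high or tilted.
- dish_rim (a point): Centre of the dish at the top of its rim, 12 mm above the studs; the lip is bevelled inside. The dish is a turntable left at an unknown angle: seen from the centre the key lies towards the collector's -x, or up to 35 degrees to either side; not measured. It turns stiffly (0.25 N m): pressed with more than about 8 N the carousel drags it along and never finds the key.
- collector: Fraction collector, fixed on the bench: white housing 260 mm (x) by 300 mm (y), top 60 mm above the bench. Origin: centre of its underside, at bench height. Its front with a dark panel faces its -x. The dish centre lies at (-35, 45) mm, the arm's pivot at (85, -105) mm.
- swing_arm (a joint): Angle (rad) of the collector's dispensing arm about its upright pivot: 0 to 0.3 at the start (swung out, clear of the dish), growing clockwise as seen from above up to its stop at 1.19, where the nozzle is over the ring of vials. Light friction (0.12 N m, about 1 N at the knob); it stays where it is left.
- pivot (a point): Point on the arm's upright pivot axis, at the height of the arm's underside, 148 mm above the bench.
- push_knob (a point): On the axis of the arm's black upright knob, 14 mm below its top, 188 mm above the bench, 125 mm from the pivot axis. Knob: 16 mm diameter, 162 to 202 mm above the bench. The arm under it is 14 mm thick and 20 mm wide; its nozzle reaches down to 130 mm. At the stop the knob is 67 mm from the dish centre.
- bottle_a: Amber solvent bottle, 86 mm diameter, 185 mm high. Leave it.
- bottle_b: Second amber solvent bottle like it. Leave it.
- beaker: Glass beaker, 66 mm diameter, 85 mm high. Leave it.
- red_cap: Small red bottle cap, 26 mm diameter, 18 mm high. Leave it.
- spanner: Steel spanner, 130 mm long, lying flat. Leave it.
- vial_rack: White rack 75 by 130 mm with small capped vials, 50 mm high. Leave it.
- column_case: Grey tray 50 by 250 mm carrying a steel column, 37 mm high. Leave it.
- spare_vial: Capped amber vial, 15 mm diameter, 47 mm high, standing on the collector's housing in its corner at (98, 118) mm. Leave it.
Things that resemble listed ones, but are neither listed nor needed, are in the scene too. Of the things like the carousel, leave any that is turquoise; of the rest the larger one is meant.

How it is judged:
By the outcome, as a careful person would: the job done as asked, in the order asked, and still so for the second after the job is handed in, with the robot touching nothing.
It also fails if it takes over 72 s, if anything falls off the work surface, if the arm or the gripper's body presses on something with over 40 N, if the wrist force passes 120 N, or if a joint passes its speed limit or range.

### The arm

A 7-joint arm with a two-finger parallel gripper is mounted at the origin on the work surface. World frame = base frame: x ahead of the robot, y to its left, z up, the work surface at z = 0. Lengths are in m, angles in rad, forces in N, time in s.
With the tool pointing down it reaches from about 0.425 to 0.925 m from the base axis. Payload 6.8 kg.
Tool frame: the origin (TCP) lies midway between the tips of the shut fingers; the grasp point (between the pads) lies 19 mm behind it; z points along the fingers, y is the line along which they close (so a half turn about z gives the same grasp; the last joint's range is limited). The gripper opens to 85 mm and grips with 20 to 120 N. Pads are 22 mm wide; open, the fingers measure 114 mm over their backs; the gripper's body (76 mm by 85 mm) begins 54 mm behind the grasp point. The pads swing forward as they close: fully open they stand 13 mm farther back than shut.
Start: joints at [1.144, 0.477, 0.022, 1.555, -0.011, 1.109, -0.083], TCP at [0.212, -0.641, 0.208] pointing down, gripper open.
Joint ranges: [-2.96, 2.96], [-0.34, 2.1], [-1.41, 1.46], [0.24, 2.44], [-1.37, 4.51], [0.17, 1.92], [-2.96, 2.96]. Speed limits (rad/s): [2.39, 2.39, 3.14, 3.14, 3.14, 3.14, 3.14].

### API

Orientations are given as a unit quaternion [w, x, y, z].
In Python, from station import bot gives the robot as it stands.
- The arm moves only by the tool jog_arm, never from a script. Its argument "rows" is a list of rows, each an object of numbers: "fingers": the finger opening in mm, from 0 to 85.4; "x", "y", "z": the shift along the tool's x, y, z in mm; "ax", "ay", "az": the turn, a rotation vector about the tool's x, y, z in degrees. A call has exactly 8 rows; each row shifts and turns the commanded pose from where the row before left it, along the tool's axes as they then stand; what a row does not reach is not made up. A row lasts 1/10 s, in which the tool goes at most 50 mm and 8.59 degrees, less where a joint would pass 70% of its speed; a pose out of reach is approached as far as the arm can. A call with a gripper value outside its range is refused whole. The fingers move at their own pace and stop on an object; "force" is the grip in N (left out, the last holds). Time passes only in rows, so rows that do not move let the fingers close, or fill a call up. It gives the time, the measured TCP pose, the force, the opening and the grip force at its end, in the units of the state.
- bot.get_obs(): the state, without advancing time (a new reading comes with each control period).
- bot.read_camera(name): name is "scene" or "top" or "wrist"; returns a dict with "pixels" (420x560x3 uint8, red, green, blue), "vertical_fov" (degrees; the focal length in pixels is half the picture's height over the tangent of half this angle, whatever the lens; pixels are square), "cx", "cy" (the principal point, pixels), "world_from_camera" (4x4, takes a point from camera to world coordinates). Camera axes: x right, y down, z forward; pixel columns grow to the right and rows downward; lengths in m; the calibration is good to about 2 mm. A picture is of the moment at which its call begins. There is no depth.
- bot.hand_in(): hands the job in; it is judged then, once.
The state is a dict: "t": time; "q": joint angles; "joint_vel": joint speeds; "joint_torque": joint torques, N m; "eef_pos": TCP position; "tool_rot": TCP orientation; "contact_force": force on the tool from outside, world axes, zero at the start; "torque": the same for the moment, N m; "gripper_width": opening from 0.0 (shut) to 1.0 (fully open); "grasp_force": force on a finger pad.
Only numpy, scipy, OpenCV 4.12 (cv2) and the standard library are available. Lean on these libraries where they do the work, as an engineer would, in place of code of your own. Each camera call takes 0.05 s, during which the arm holds its last target. There are 200 camera calls.

## Working session

There is one attempt and no reset: what is moved stays moved. The work goes in short steps, Python scripts to look and compute and a tool call to move; the robot and the scene stay as the last step left them, time stands still between calls to the robot, and variables do not carry over. Pictures are saved under pics/ and viewed, at most 10 in all, crops included, and the job is handed in when it is done.

Besides the shell and the picture viewer there is one more tool, called after "Request:" by a JSON object that holds its "op" and its "data". jog_arm: Moves the arm, as the interface text tells. Its arguments: {"type":"object","properties":{"rows":{"type":"array","items":{"type":"object","properties":{"fingers":{"type":"number"},"x":{"type":"number"},"y":{"type":"number"},"z":{"type":"number"},"ax":{"type":"number"},"ay":{"type":"number"},"az":{"type":"number"}}}},"force":{"type":"number"}},"required":["rows"]}

```bash
mkdir -p pics
cat > h.py <<'E'
import numpy as np, cv2
from station import bot
def snap(n,f):
    c=bot.read_camera(n); cv2.imwrite(f'pics/{f}.png',c['pixels'][:,:,::-1])
    np.savez(f'pics/{f}.npz',M=c['world_from_camera'],k=[210/np.tan(np.radians(c['vertical_fov']/2)),c['cx'],c['cy']])
    return c
def ray(f,u,v,z):
    d=np.load(f'pics/{f}.npz');M=d['M'];F,cx,cy=d['k']
    r=M[:3,:3]@np.array([(u-cx)/F,(v-cy)/F,1]);o=M[:3,3]
    return o+r*(z-o[2])/r[2]
def proj(f,p):
    d=np.load(f'pics/{f}.npz');M=d['M'];F,cx,cy=d['k']
    q=M[:3,:3].T@(np.array(p)-M[:3,3]);return F*q[:2]/q[2]+[cx,cy]
def crop(f,u0,v0,u1,v1,s,o):
    im=cv2.imread(f'pics/{f}.png')[v0:v1,u0:u1];cv2.imwrite(f'pics/{o}.png',cv2.resize(im,None,fx=s,fy=s,interpolation=cv2.INTER_CUBIC))
E
python3 - <<'E'
from h import *
a=snap('scene','s0')['pixels'];b=snap('top','t0')['pixels']
for f in('s0','t0'):
    d=np.load(f'pics/{f}.npz');print(d['M'].round(3),d['k'])
print(bot.get_obs())
im=np.vstack([a,b])[:,:,::-1]
E
```

```text
[[ 0.446  0.456 -0.77   1.946]
 [ 0.895 -0.239  0.377 -0.703]
 [-0.012 -0.857 -0.515  1.081]
 [ 0.     0.     0.     1.   ]] [524.5194959  278.59281833 207.78189993]
[[-0.025 -0.988  0.152  0.345]
 [-1.     0.027  0.009 -0.019]
 [-0.013 -0.151 -0.988  1.623]
 [ 0.     0.     0.     1.   ]] [516.7392902  280.46484547 213.30523313]
{'t': 0.1, 'q': array([ 1.14388179,  0.47774666,  0.02235746,  1.55638118, -0.0115054 ,
        1.10929843, -0.08310022]), 'joint_vel': array([-1.25606656e-03, -3.21795613e-03, -2.65153863e-04, -2.53639450e-03,
        9.38560832e-04,  5.74055002e-04, -6.79921170e-05]), 'joint_torque': array([ 4.87811878e-03, -5.97759068e+01,  1.61388528e+00, -2.81955171e+01,
        1.28730552e-02,  5.03711693e-03, -3.11582892e-05]), 'eef_pos': array([ 0.21136548, -0.64043192,  0.20749159]), 'tool_rot': array([-8.29344929e-04,  9.87320870e-01,  1.58734913e-01, -1.97868084e-04]), 'contact_force': array([ 0.37422074, -0.04985649,  0.2558418 ]), 'torque': array([ 0.03971781, -0.00099661,  0.00021001]), 'grasp_force': 0.0, 'gripper_width': 1.003363539952964}
```

View pics/t0.png

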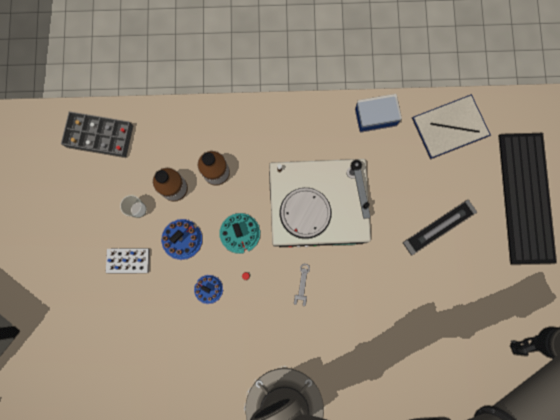

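View pics/s0.png

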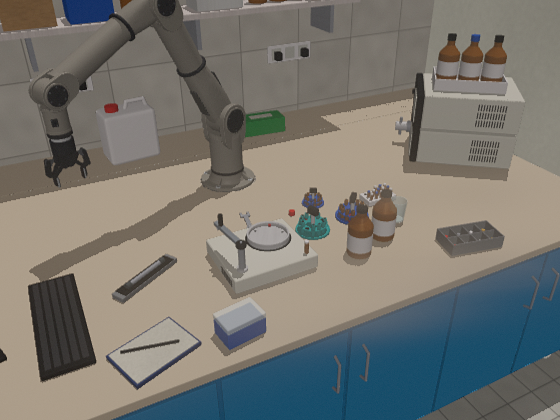

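The top view shows three carousel-like things: large blue (182,239), turquoise (240,232) and small blue (208,289). The large blue one fits, since turquoise is excluded and it is the larger of the other two. The collector is at about (320,203), with the dish at (305,212) and the arm pivot at (357,167). I'll confirm in enlarged crops.

Run:
```python
from h import *
crop('t0',150,205,270,310,6.0,'c1'); crop('t0',255,145,385,255,6,'c2')
```

```text
(no output)
```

View pics/c1.png

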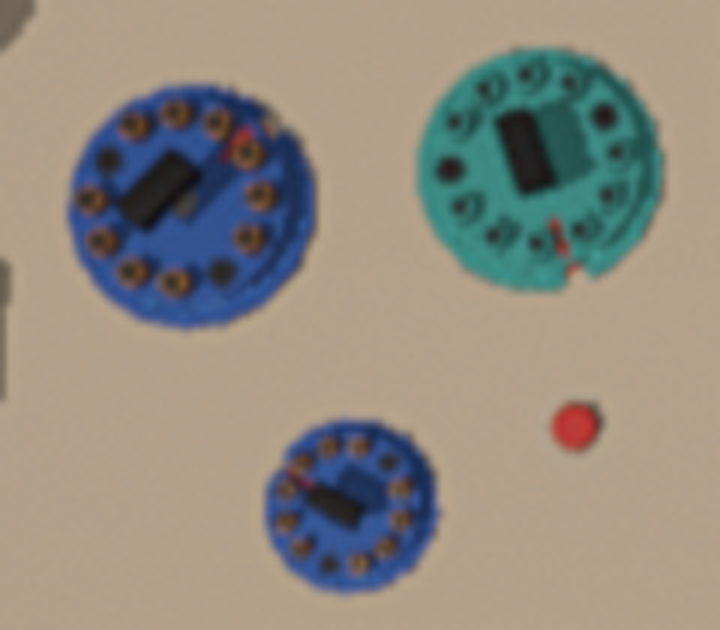

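View pics/c2.png

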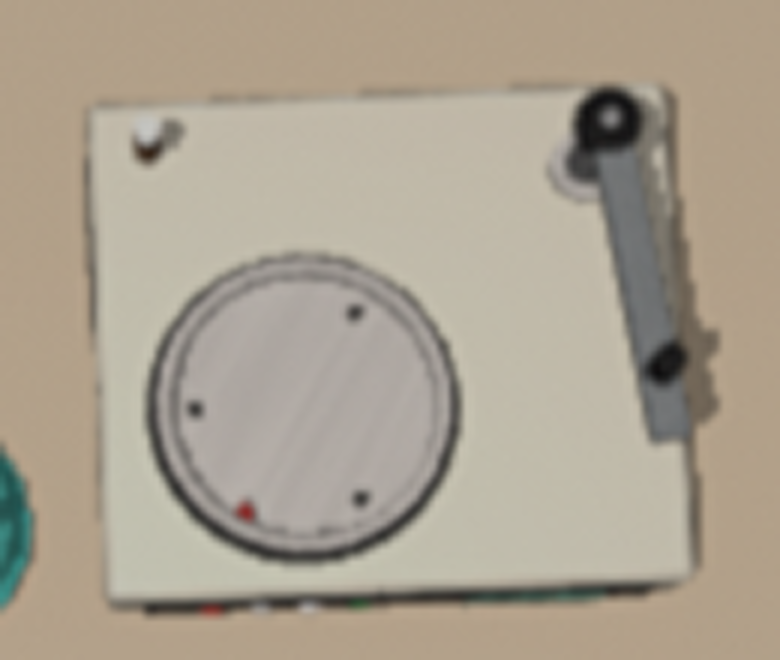

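Confirmed: the large blue carousel is at crop (193,207), with its notch at the upper right (272,122). The dish centre is at about c2 (304,408), the key at (246,511) and the knob top at (668,355).

Run:
```python
from h import *
from scipy.optimize import least_squares
im=cv2.imread('pics/t0.png').astype(int)
def C1(u,v,z): return ray('t0',150+u/6-.4,205+v/6-.4,z)
def C2(u,v,z): return ray('t0',255+u/6-.4,145+v/6-.4,z)
hsv=cv2.cvtColor(im.astype(np.uint8),cv2.COLOR_BGR2HSV)
m=((hsv[:,:,0]>105)&(hsv[:,:,0]<125)&(hsv[:,:,1]>120)).astype(np.uint8)
m[:,:155]=0;m[:,212:]=0;m[:210]=0;m[266:]=0
cn=max(cv2.findContours(m,0,1)[0],key=cv2.contourArea)
e=cv2.fitEllipse(cv2.convexHull(cn));print('ell',e)
c=ray('t0',*e[0],0.006);print('carousel c',c)
n=C1(272,122,.008);print('notch',n,np.degrees(np.arctan2(*(n-c)[1::-1])),np.hypot(*(n-c)[:2]))
print('handle',C1(160,190,.098))
a=C1(127,218,.098);b=C1(190,162,.098);print('bar dir',np.degrees(np.arctan2(*(b-a)[1::-1])))
# collector
P=[(90,105),(668,90),(692,580),(108,602)];L=[(130,150),(130,-150),(-130,-150),(-130,150)]
W=np.array([C2(*p,.06)[:2] for p in P]);L=np.array(L)/1e3
def T(s,L):
    c_,s_=np.cos(s[2]),np.sin(s[2]);return np.array([[c_,-s_],[s_,c_]])@np.array(L).T+np.array(s[:2])[:,None]
r=least_squares(lambda s:(T(s,L).T-W).ravel(),[W[:,0].mean(),W[:,1].mean(),0]);print('coll',r.x,np.degrees(r.x[2]),r.fun.round(4))
print('dish by coll',T(r.x,[(-.035,.045)]).T,'dish direct',C2(304,408,.082))
D=C2(304,408,.082)[:2];k=C2(246,511,.076);print('key',k,np.degrees(np.arctan2(*(k[:2]-D)[::-1])),np.hypot(*(k[:2]-D)))
print('pivot',T(r.x,[(.085,-.105)]).T,'knobtop',C2(673,355,.202),'pivot top img',C2(608,120,.162))
```

```text
ell ((181.37449645996094, 240.21395874023438), (35.70619201660156, 40.48501968383789), 92.59439086914062)
carousel c [0.51527289 0.30921534 0.006     ]
notch [0.56236573 0.26607529 0.008     ] -42.49167644980073 0.06386547590194896
handle [0.51775004 0.30579767 0.098     ]
bar dir -49.01767917643842
coll [ 0.61756722 -0.12587067  0.00475869] 0.27265299194196896 [ 0.0008  0.0004  0.0029 -0.0005 -0.0028 -0.0025 -0.0009  0.0025]
dish by coll [[ 0.58235347 -0.08103773]] dish direct [ 0.58086086 -0.08036562  0.082     ]
key [ 0.5302701  -0.04979364  0.076     ] 148.85544443058032 0.05911066609595192
pivot [[ 0.70306592 -0.230465  ]] knobtop [ 0.58263869 -0.24746996  0.202     ] pivot top img [ 0.70519156 -0.22842251  0.162     ]
```

```bash
cat >> h.py <<'E'
def pose():
    o=bot.get_obs();w,x,y,z=o['tool_rot'];return o['eef_pos'],np.degrees(np.arctan2(2*(x*y+w*z),1-2*(y*y+z*z)))
def plan(*wp,p=None):
    """wp: (x,y,z,yaw_deg,rows) ; prints rounded rows in tool axes"""
    P,yaw=pose() if p is None else p; P=np.array(P)
    for X,Y,Z,ya,n in wp:
        P0,y0=P.copy(),yaw
        for i in range(1,n+1):
            d=P0+(np.array([X,Y,Z])-P0)*i/n-P; t=y0+(ya-y0)*i/n
            c,s=np.cos(np.radians(yaw)),np.sin(np.radians(yaw))
            r=np.round(np.array([d[0]*c+d[1]*s,d[0]*s-d[1]*c,-d[2]])*1e3,1 if n<3 else 0); a=round(yaw-t,1)
            print('{"x":%g,"y":%g,"z":%g,"az":%g}'%(*r,a),end=',')
            r=r/1e3; P=P+np.array([c*r[0]+s*r[1],s*r[0]-c*r[1],-r[2]]); yaw-=a
        print()
    print(P.round(4),yaw)
E
python3 - <<'E'
from h import *
print(pose())
plan((.24,-.56,.30,18.3,3),(.45,-.35,.32,66,6),(.59,-.05,.32,108,7),(.517,.307,.25,136,8))
E
```

```text
(array([ 0.21136548, -0.64043192,  0.20749159]), np.float64(18.26696025637417))
{"x":17,"y":-22,"z":-31,"az":-0},{"x":18,"y":-23,"z":-31,"az":-0},{"x":17,"y":-22,"z":-31,"az":-0},
{"x":44,"y":-22,"z":-3,"az":-8},{"x":47,"y":-16,"z":-4,"az":-7.9},{"x":49,"y":-10,"z":-3,"az":-8},{"x":49,"y":-2,"z":-3,"az":-7.9},{"x":50,"y":4,"z":-3,"az":-8},{"x":48,"y":12,"z":-4,"az":-7.9},
{"x":47,"y":1,"z":0,"az":-6},{"x":47,"y":5,"z":0,"az":-6},{"x":46,"y":11,"z":0,"az":-6},{"x":45,"y":15,"z":0,"az":-6},{"x":43,"y":20,"z":0,"az":-6},{"x":41,"y":25,"z":0,"az":-6},{"x":37,"y":28,"z":0,"az":-6},
{"x":45,"y":5,"z":9,"az":-3.5},{"x":45,"y":8,"z":9,"az":-3.5},{"x":45,"y":11,"z":8,"az":-3.5},{"x":43,"y":13,"z":9,"az":-3.5},{"x":43,"y":16,"z":9,"az":-3.5},{"x":42,"y":18,"z":9,"az":-3.5},{"x":40,"y":21,"z":9,"az":-3.5},{"x":39,"y":24,"z":8,"az":-3.5},
[0.5174 0.307  0.2505] 135.96696025637416
```

Request:
{"op": "jog_arm", "data": {"rows": [{"x": 17, "y": -22, "z": -31, "fingers": 85}, {"x": 18, "y": -23, "z": -31}, {"x": 17, "y": -22, "z": -31}, {"x": 44, "y": -22, "z": -3, "az": -8}, {"x": 47, "y": -16, "z": -4, "az": -8}, {"x": 48, "y": -10, "z": -3, "az": -8}, {"x": 48, "y": -2, "z": -3, "az": -8}, {"x": 48, "y": 4, "z": -3, "az": -8}]}}

```text
invalid input
```

Request:
{"op": "jog_arm", "data": {"rows": [{"x": 48, "y": 12, "z": -4, "az": -8}, {"x": 47, "y": 1, "az": -6}, {"x": 47, "y": 5, "az": -6}, {"x": 46, "y": 11, "az": -6}, {"x": 45, "y": 15, "az": -6}, {"x": 43, "y": 20, "az": -6}, {"x": 41, "y": 25, "az": -6}, {"x": 37, "y": 28, "az": -6}]}}

```text
invalid input
```

Request:
{"op": "jog_arm", "data": {"rows": [{"fingers": 85, "x": 17, "y": -22, "z": -31, "ax": 0, "ay": 0, "az": 0}, {"fingers": 85, "x": 18, "y": -23, "z": -31, "ax": 0, "ay": 0, "az": 0}, {"fingers": 85, "x": 17, "y": -22, "z": -31, "ax": 0, "ay": 0, "az": 0}, {"fingers": 85, "x": 44, "y": -22, "z": -3, "ax": 0, "ay": 0, "az": -8}, {"fingers": 85, "x": 47, "y": -16, "z": -4, "ax": 0, "ay": 0, "az": -8}, {"fingers": 85, "x": 48, "y": -10, "z": -3, "ax": 0, "ay": 0, "az": -8}, {"fingers": 85, "x": 48, "y": -2, "z": -3, "ax": 0, "ay": 0, "az": -8}, {"fingers": 85, "x": 48, "y": 4, "z": -3, "ax": 0, "ay": 0, "az": -8}]}}

```text
t: 0.9
eef_pos: [0.4128, -0.3861, 0.3174]
tool_rot: [-0.0, 0.872, 0.489, -0.0]
contact_force: [0.3, -0.5, -0.5]
gripper_width: 0.995
grasp_force: 0.0
```

Request:
{"op": "jog_arm", "data": {"rows": [{"fingers": 85, "x": 48, "y": 12, "z": -4, "ax": 0, "ay": 0, "az": -8}, {"fingers": 85, "x": 47, "y": 1, "z": 0, "ax": 0, "ay": 0, "az": -6}, {"fingers": 85, "x": 47, "y": 5, "z": 0, "ax": 0, "ay": 0, "az": -6}, {"fingers": 85, "x": 46, "y": 11, "z": 0, "ax": 0, "ay": 0, "az": -6}, {"fingers": 85, "x": 45, "y": 15, "z": 0, "ax": 0, "ay": 0, "az": -6}, {"fingers": 85, "x": 43, "y": 20, "z": 0, "ax": 0, "ay": 0, "az": -6}, {"fingers": 85, "x": 41, "y": 25, "z": 0, "ax": 0, "ay": 0, "az": -6}, {"fingers": 85, "x": 37, "y": 28, "z": 0, "ax": 0, "ay": 0, "az": -6}]}}

```text
t: 1.7
eef_pos: [0.5858, -0.0509, 0.3212]
tool_rot: [-0.0, 0.584, 0.812, -0.0]
contact_force: [0.9, -0.9, 0.3]
gripper_width: 0.999
grasp_force: 0.0
```

Run:
```python
from h import *
snap('wrist','w0');d=np.load('pics/w0.npz');print(pose(),bot.get_obs()['q'].round(2),d['M'].round(3),d['k'])
print([proj('w0',p).round() for p in ((.58,-.08,.07),(.51,-.04,.07),(.58,-.25,.202))])
plan((.517,.307,.26,136,8))
```

```text
(array([ 0.58786081, -0.04093582,  0.32125662]), np.float64(109.41149730425695)) [ 0.41  0.3  -0.56  1.59  0.16  1.29  0.16] [[ 0.948  0.302  0.099  0.561]
 [ 0.318 -0.901 -0.295  0.025]
 [-0.     0.312 -0.95   0.486]
 [ 0.     0.     0.     1.   ]] [351.82656807 278.33780244 208.12498495]
[array([266., 184.]), array([219., 134.]), array([210., 372.])]
{"x":44,"y":6,"z":8,"az":-3.3},{"x":43,"y":9,"z":7,"az":-3.3},{"x":43,"y":11,"z":8,"az":-3.4},{"x":43,"y":14,"z":8,"az":-3.3},{"x":41,"y":16,"z":7,"az":-3.3},{"x":41,"y":18,"z":8,"az":-3.3},{"x":39,"y":21,"z":8,"az":-3.4},{"x":38,"y":23,"z":7,"az":-3.3},
[0.5171 0.3074 0.2603] 136.01149730425698
```

View pics/w0.png

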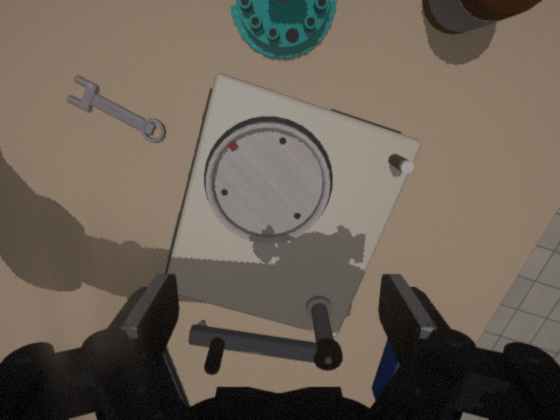

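The wrist view shows the dish rim spanning columns 205–332 and rows 117–243, so its centre is near (269,180). The red key is at (233,147) and the studs at (283,141), (224,192) and (297,216).

Request:
{"op": "jog_arm", "data": {"rows": [{"fingers": 85, "x": 44, "y": 6, "z": 8, "ax": 0, "ay": 0, "az": -3.3}, {"fingers": 85, "x": 43, "y": 9, "z": 7, "ax": 0, "ay": 0, "az": -3.3}, {"fingers": 85, "x": 43, "y": 11, "z": 8, "ax": 0, "ay": 0, "az": -3.4}, {"fingers": 85, "x": 43, "y": 14, "z": 8, "ax": 0, "ay": 0, "az": -3.3}, {"fingers": 85, "x": 41, "y": 16, "z": 7, "ax": 0, "ay": 0, "az": -3.3}, {"fingers": 85, "x": 41, "y": 18, "z": 8, "ax": 0, "ay": 0, "az": -3.3}, {"fingers": 85, "x": 39, "y": 21, "z": 8, "ax": 0, "ay": 0, "az": -3.4}, {"fingers": 85, "x": 38, "y": 23, "z": 7, "ax": 0, "ay": 0, "az": -3.3}]}}

```text
t: 2.55
eef_pos: [0.5212, 0.2979, 0.2596]
tool_rot: [-0.0, 0.383, 0.924, -0.0]
contact_force: [0.2, -0.2, 0.0]
gripper_width: 0.999
grasp_force: 0.0
```

Run:
```python
from h import *
im=cv2.imread('pics/w0.png');h=cv2.cvtColor(im,cv2.COLOR_BGR2HSV)
m=((h[:,:,1]>130)&((h[:,:,0]<8)|(h[:,:,0]>172))).astype(np.uint8);m[:100]=0;m[200:]=0;m[:,:200]=0;m[:,340:]=0
v,u=np.nonzero(m);k=ray('w0',u.mean(),v.mean(),.075);print(len(u),u.mean(),v.mean(),k)
st=np.array([ray('w0',*p,.07)[:2] for p in((283,141),(224,192),(297,216))]);
A=np.c_[2*st,np.ones(3)];s=np.linalg.solve(A,(st**2).sum(1));print('stud centre',s[:2],np.linalg.norm(st-s[:2],axis=1))
E4=np.array([ray('w0',*p,.082)[:2] for p in((205,180),(332,180),(268,117),(268,243))]);print('rim ctr',E4,E4[:,0].mean(),E4[:,1].mean())
for c in (s[:2],):print(np.degrees(np.arctan2(*(k[:2]-c)[::-1])),np.linalg.norm(k[:2]-c))
snap('wrist','w1');print(pose(),proj('w1',(.517,.307,.03)),proj('w1',(.517,.307,.098)))
```

```text
39 232.33333333333334 145.7948717948718 [ 0.52847278 -0.04777131  0.075     ]
stud centre [ 0.58205683 -0.07929476] [0.05489341 0.05489341 0.05489341]
rim ctr [[ 0.50968532 -0.0952972 ]
 [ 0.65153959 -0.04771514]
 [ 0.55778741 -0.00322497]
 [ 0.60502665 -0.14846974]] 0.5810097441814905 -0.07367676359737793
149.53173253583716 0.06216895296161246
(array([0.51674377, 0.30671134, 0.25899344]), np.float64(135.68067559316856)) [281.50932667 158.26657704] [282.07426237 171.02509087]
```

View pics/w1.png

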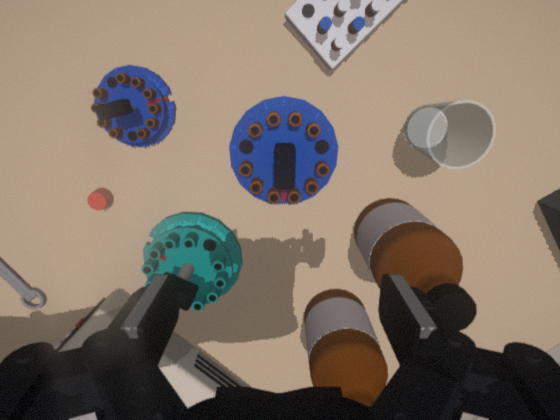

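The wrist view shows the large blue carousel centred at about (284,150), its handle at (284,165) pointing along the image vertical, and the red line and notch at (284,197). I'll crop for the handle and check bottle clearance.

Run:
```python
from h import *
crop('w1',220,85,350,215,4.6,'c3')
print('bottle',ray('t0',174,193,.0),ray('t0',215,177,0),ray('t0',161,176,.185))
print('bottle w1',ray('w1',392,240,.0),)
```

```text
bottle [0.66849809 0.33467291 0.        ] [0.71722914 0.20274894 0.        ] [0.68204112 0.33184107 0.185     ]
bottle w1 [0.69951303 0.32973176 0.        ]
```

View pics/c3.png

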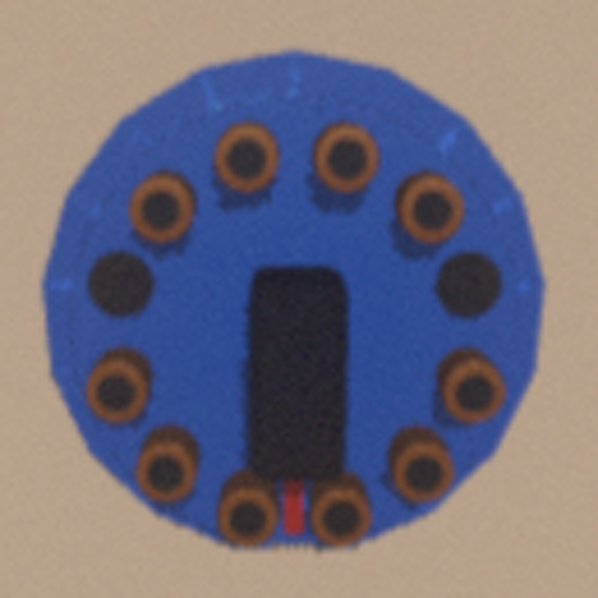

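Run:
```python
from h import *
from scipy.optimize import least_squares
M=np.load('pics/w1.npz')['M'];print('cam x yaw',np.degrees(np.arctan2(M[1,0],M[0,0])),M.round(3))
def model(s):
    x,y,a=s;c,sn=np.cos(a),np.sin(a)
    W=lambda l:[x+c*l[0]-sn*l[1],y+sn*l[0]+c*l[1],l[2]]
    pr=lambda l:((proj('w1',W(l))-[220,85])+.4)*4.6
    th=np.linspace(0,2*np.pi,361);D=np.array([pr((.065*np.cos(t),.065*np.sin(t),z)) for t in th for z in (0,.008)])
    b=[pr((i*.021,j*.010,.098)) for i,j in((-1,-1),(-1,1),(1,-1),(1,1))]
    return D,np.array(b),pr((.055,0,.032)),pr((.04,0,.032))
for a in(-44.,-45,-43):
  def f(s):
    D,b,_,_=model((*s,np.radians(a)))
    return [D[:,0].min()-43,D[:,0].max()-545,D[:,1].min()-50,b[:2,1].mean()-267,b[:,0].min()-247,b[:,0].max()-347]
  r=least_squares(f,[.517,.307],x_scale=.01,diff_step=1e-3);D,b,n,n2=model((*r.x,np.radians(a)))
  print(a,r.x,np.round(r.fun,1),b.round(),n,n2)
```

```text
cam x yaw 44.97622230184728 [[ 0.707  0.672  0.22   0.465]
 [ 0.707 -0.672 -0.221  0.354]
 [-0.001  0.312 -0.95   0.425]
 [ 0.     0.     0.     1.   ]]
-44.0 [0.51565564 0.31158944] [-2.7  1.  -8.2  7.   0.5  0.9] [[247. 275.]
 [347. 273.]
 [252. 478.]
 [348. 476.]] [297.18578511 539.22265163] [296.42866432 482.10846891]
-45 [0.51552171 0.31145352] [-3.5  0.3 -8.2  7.   1.4  1.1] [[248. 274.]
 [348. 274.]
 [249. 477.]
 [345. 477.]] [292.65266144 539.2603349 ] [292.88651538 482.13812383]
-43 [0.51565983 0.31159587] [-2.7  1.1 -8.2  7.1 -1.3  2.6] [[246. 276.]
 [345. 272.]
 [254. 478.]
 [350. 475.]] [300.99610622 539.12140939] [299.23985502 482.03140126]
```

Run:
```python
from h import *
print(pose());plan((.5157,.3108,.18,135,3),(.5157,.3108,.066,135,5))
```

```text
(array([0.51674377, 0.30671134, 0.25899344]), np.float64(135.68067559316856))
{"x":1,"y":1,"z":26,"az":0.2},{"x":1,"y":0,"z":27,"az":0.3},{"x":2,"y":1,"z":26,"az":0.2},
{"x":-0,"y":0,"z":23,"az":-0},{"x":-0,"y":0,"z":23,"az":-0},{"x":-0,"y":0,"z":22,"az":-0},{"x":-0,"y":0,"z":23,"az":-0},{"x":-0,"y":0,"z":23,"az":-0},
[0.5153 0.3109 0.066 ] 134.98067559316857
```

Request:
{"op": "jog_arm", "data": {"rows": [{"fingers": 85, "x": 1, "y": 1, "z": 26, "ax": 0, "ay": 0, "az": 0.3}, {"fingers": 85, "x": 1, "y": 0, "z": 27, "ax": 0, "ay": 0, "az": 0.4}, {"fingers": 85, "x": 1.5, "y": 1, "z": 26, "ax": 0, "ay": 0, "az": 0}, {"fingers": 85, "x": 0, "y": 0, "z": 30, "ax": 0, "ay": 0, "az": 0}, {"fingers": 85, "x": 0, "y": 0, "z": 30, "ax": 0, "ay": 0, "az": 0}, {"fingers": 85, "x": 0, "y": 0, "z": 30, "ax": 0, "ay": 0, "az": 0}, {"fingers": 85, "x": 0, "y": 0, "z": 18, "ax": 0, "ay": 0, "az": 0}, {"fingers": 85, "x": 0, "y": 0, "z": 6, "ax": 0, "ay": 0, "az": 0}]}}

```text
t: 3.4
eef_pos: [0.5197, 0.2996, 0.0653]
tool_rot: [-0.001, 0.39, 0.921, -0.002]
contact_force: [-0.7, -0.5, 1.2]
gripper_width: 0.993
grasp_force: 0.0
```

Request:
{"op": "jog_arm", "data": {"force": 60, "rows": [{"fingers": 40, "x": 0, "y": 0, "z": 0, "ax": 0, "ay": 0, "az": 0}, {"fingers": 30, "x": 0, "y": 0, "z": 0, "ax": 0, "ay": 0, "az": 0}, {"fingers": 25, "x": 0, "y": 0, "z": 0, "ax": 0, "ay": 0, "az": 0}, {"fingers": 22, "x": 0, "y": 0, "z": 0, "ax": 0, "ay": 0, "az": 0}, {"fingers": 15, "x": 0, "y": 0, "z": 0, "ax": 0, "ay": 0, "az": 0}, {"fingers": 10, "x": 0, "y": 0, "z": 0, "ax": 0, "ay": 0, "az": 0}, {"fingers": 10, "x": 0, "y": 0, "z": 0, "ax": 0, "ay": 0, "az": 0}, {"fingers": 10, "x": 0, "y": 0, "z": 0, "ax": 0, "ay": 0, "az": 0}]}}

```text
t: 4.2
eef_pos: [0.5218, 0.3016, 0.0688]
tool_rot: [0.001, 0.39, 0.921, 0.001]
contact_force: [-0.0, -0.4, 5.6]
gripper_width: 0.208
grasp_force: 59.1
```

Request:
{"op": "jog_arm", "data": {"rows": [{"fingers": 10, "x": 0, "y": 0, "z": 0, "ax": 0, "ay": 0, "az": 0}, {"fingers": 10, "x": 0, "y": 0, "z": 0, "ax": 0, "ay": 0, "az": 0}, {"fingers": 10, "x": 0, "y": 0, "z": -5, "ax": 0, "ay": 0, "az": 0}, {"fingers": 10, "x": 0, "y": 0, "z": -10, "ax": 0, "ay": 0, "az": 0}, {"fingers": 10, "x": 0, "y": 0, "z": -20, "ax": 0, "ay": 0, "az": 0}, {"fingers": 10, "x": 0, "y": 0, "z": -30, "ax": 0, "ay": 0, "az": 0}, {"fingers": 10, "x": 0, "y": 0, "z": -40, "ax": 0, "ay": 0, "az": 0}, {"fingers": 10, "x": 0, "y": 0, "z": -40, "ax": 0, "ay": 0, "az": 0}]}}

```text
t: 5.0
eef_pos: [0.5197, 0.3002, 0.2134]
tool_rot: [-0.001, 0.389, 0.921, -0.001]
contact_force: [0.9, 0.4, -4.1]
gripper_width: 0.211
grasp_force: 59.0
```

Run:
```python
from h import *
snap('wrist','w2');print(pose(),bot.get_obs())
crop('w2',180,60,400,260,3,'c4')
```

```text
(array([0.5224744 , 0.30304304, 0.22103999]), np.float64(134.18446456308118)) {'t': 5.05, 'q': array([-0.07232034,  0.4411249 , -0.74162909,  1.6862978 ,  0.32597035,
        1.13305363, -0.13286887]), 'joint_vel': array([-2.13907282e-02,  2.11270211e-02, -5.93134654e-03, -1.00403577e-04,
        5.56699212e-02, -1.56085339e-01, -5.22086613e-02]), 'joint_torque': array([  2.94882953, -33.59953165,  -3.01487759, -16.22075379,
         0.17707469,   0.47449362,  -0.03712874]), 'eef_pos': array([0.5224744 , 0.30304304, 0.22103999]), 'tool_rot': array([0.00236502, 0.38924235, 0.92112634, 0.00332638]), 'contact_force': array([2.29426675, 3.74105082, 2.13331219]), 'torque': array([ 0.57224323, -0.47022593, -0.00984192]), 'grasp_force': 59.18118417263031, 'gripper_width': 0.2103027481962899}
```

View pics/w2.png

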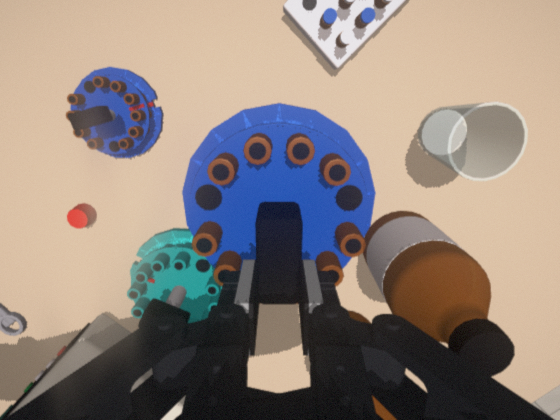

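The grip landed about 10 mm off-centre along the bar: the handle sticks out forward, with its end at (278,205). I'll set it down again and regrasp centrally.

Request:
{"op": "jog_arm", "data": {"rows": [{"fingers": 10, "x": 0, "y": 0, "z": 20, "ax": 0, "ay": 0, "az": 0}, {"fingers": 10, "x": 0, "y": 0, "z": 35, "ax": 0, "ay": 0, "az": 0}, {"fingers": 10, "x": 0, "y": 0, "z": 35, "ax": 0, "ay": 0, "az": 0}, {"fingers": 10, "x": 0, "y": 0, "z": 25, "ax": 0, "ay": 0, "az": 0}, {"fingers": 10, "x": 0, "y": 0, "z": 15, "ax": 0, "ay": 0, "az": 0}, {"fingers": 10, "x": 0, "y": 0, "z": 8, "ax": 0, "ay": 0, "az": 0}, {"fingers": 10, "x": 0, "y": 0, "z": 2, "ax": 0, "ay": 0, "az": 0}, {"fingers": 10, "x": 0, "y": 0, "z": 0, "ax": 0, "ay": 0, "az": 0}]}}

```text
t: 5.85
eef_pos: [0.5212, 0.3014, 0.0732]
tool_rot: [0.0, 0.389, 0.921, 0.001]
contact_force: [0.3, 0.8, -4.2]
gripper_width: 0.208
grasp_force: 59.0
```

Request:
{"op": "jog_arm", "data": {"rows": [{"fingers": 10, "x": 0, "y": 0, "z": 0, "ax": 0, "ay": 0, "az": 0}, {"fingers": 10, "x": 0, "y": 0, "z": 0, "ax": 0, "ay": 0, "az": 0}, {"fingers": 10, "x": 0, "y": 0, "z": 0, "ax": 0, "ay": 0, "az": 0}, {"fingers": 10, "x": 0, "y": 0, "z": 0, "ax": 0, "ay": 0, "az": 0}, {"fingers": 10, "x": 0, "y": 0, "z": 0, "ax": 0, "ay": 0, "az": 0}, {"fingers": 10, "x": 0, "y": 0, "z": 0, "ax": 0, "ay": 0, "az": 0}, {"fingers": 10, "x": 0, "y": 0, "z": 0, "ax": 0, "ay": 0, "az": 0}, {"fingers": 10, "x": 0, "y": 0, "z": 0, "ax": 0, "ay": 0, "az": 0}]}}

```text
t: 6.65
eef_pos: [0.5207, 0.3009, 0.0724]
tool_rot: [-0.0, 0.389, 0.921, -0.0]
contact_force: [0.9, 0.2, -4.4]
gripper_width: 0.211
grasp_force: 59.0
```

Request:
{"op": "jog_arm", "data": {"rows": [{"fingers": 10, "x": 0, "y": 0, "z": 1, "ax": 0, "ay": 0, "az": 0}, {"fingers": 10, "x": 0, "y": 0, "z": 1, "ax": 0, "ay": 0, "az": 0}, {"fingers": 10, "x": 0, "y": 0, "z": 1, "ax": 0, "ay": 0, "az": 0}, {"fingers": 10, "x": 0, "y": 0, "z": 0.5, "ax": 0, "ay": 0, "az": 0}, {"fingers": 10, "x": 0, "y": 0, "z": 0, "ax": 0, "ay": 0, "az": 0}, {"fingers": 10, "x": 0, "y": 0, "z": 0, "ax": 0, "ay": 0, "az": 0}, {"fingers": 10, "x": 0, "y": 0, "z": 0, "ax": 0, "ay": 0, "az": 0}, {"fingers": 10, "x": 0, "y": 0, "z": 0, "ax": 0, "ay": 0, "az": 0}]}}

```text
t: 7.45
eef_pos: [0.5208, 0.3008, 0.069]
tool_rot: [0.0, 0.389, 0.921, -0.0]
contact_force: [0.3, -1.2, -2.7]
gripper_width: 0.21
grasp_force: 59.2
```

Touching. I'll release, shift +10 mm along the bar and regrasp.

Request:
{"op": "jog_arm", "data": {"rows": [{"fingers": 24, "x": 0, "y": 0, "z": 0.5, "ax": 0, "ay": 0, "az": 0}, {"fingers": 34, "x": 0, "y": 0, "z": 0, "ax": 0, "ay": 0, "az": 0}, {"fingers": 40, "x": 0, "y": 0, "z": 0, "ax": 0, "ay": 0, "az": 0}, {"fingers": 40, "x": 0, "y": 0, "z": 0, "ax": 0, "ay": 0, "az": 0}, {"fingers": 40, "x": 0, "y": 0, "z": 0, "ax": 0, "ay": 0, "az": 0}, {"fingers": 40, "x": 5, "y": 0, "z": 0, "ax": 0, "ay": 0, "az": 0}, {"fingers": 40, "x": 3, "y": 0, "z": 0, "ax": 0, "ay": 0, "az": 0}, {"fingers": 40, "x": 0, "y": 0, "z": 0, "ax": 0, "ay": 0, "az": 0}]}}

```text
t: 8.25
eef_pos: [0.5144, 0.3074, 0.0685]
tool_rot: [-0.0, 0.389, 0.921, 0.0]
contact_force: [-0.4, 0.1, -0.2]
gripper_width: 0.472
grasp_force: 0.0
```

Run:
```python
from h import *
snap('wrist','w3');print(pose());crop('w3',140,60,420,340,2.1,'c5')
for c in((.5157,.311),):
  for l in((-.021,-.01),(-.021,.01)):
    print(proj('w3',(c[0]+.7071*(l[0]+l[1]),c[1]+.7071*(-l[0]+l[1]),.098)))
```

```text
(array([0.51475176, 0.30705317, 0.06845115]), np.float64(134.21590466738024))
[261.70255023 237.04258199]
[309.72457509 236.47140238]
```

View pics/c5.png

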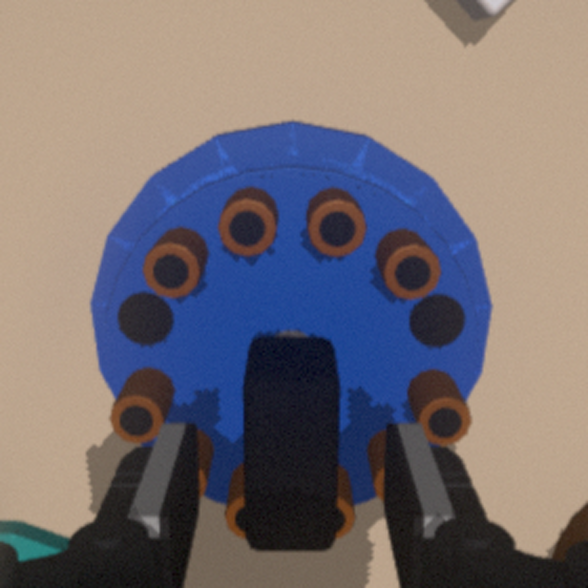

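The handle is at crop columns 247–340, centred between the fingers. I'll nudge +1.5 mm and grasp.

Request:
{"op": "jog_arm", "data": {"force": 60, "rows": [{"fingers": 40, "x": 1.5, "y": 0, "z": 0, "ax": 0, "ay": 0, "az": 0}, {"fingers": 30, "x": 0, "y": 0, "z": 0, "ax": 0, "ay": 0, "az": 0}, {"fingers": 22, "x": 0, "y": 0, "z": 0, "ax": 0, "ay": 0, "az": 0}, {"fingers": 15, "x": 0, "y": 0, "z": 0, "ax": 0, "ay": 0, "az": 0}, {"fingers": 10, "x": 0, "y": 0, "z": 0, "ax": 0, "ay": 0, "az": 0}, {"fingers": 10, "x": 0, "y": 0, "z": 0, "ax": 0, "ay": 0, "az": 0}, {"fingers": 10, "x": 0, "y": 0, "z": 0, "ax": 0, "ay": 0, "az": 0}, {"fingers": 10, "x": 0, "y": 0, "z": 0, "ax": 0, "ay": 0, "az": 0}]}}

```text
t: 9.1
eef_pos: [0.5143, 0.3077, 0.0687]
tool_rot: [0.0, 0.389, 0.921, 0.0]
contact_force: [-0.7, -1.5, 4.9]
gripper_width: 0.206
grasp_force: 59.2
```

Request:
{"op": "jog_arm", "data": {"rows": [{"fingers": 10, "x": 0, "y": 0, "z": -5, "ax": 0, "ay": 0, "az": 0}, {"fingers": 10, "x": 0, "y": 0, "z": -15, "ax": 0, "ay": 0, "az": 0}, {"fingers": 10, "x": 0, "y": 0, "z": -25, "ax": 0, "ay": 0, "az": 0}, {"fingers": 10, "x": 0, "y": 0, "z": -30, "ax": 0, "ay": 0, "az": 0}, {"fingers": 10, "x": 0, "y": 0, "z": -30, "ax": 0, "ay": 0, "az": 0}, {"fingers": 10, "x": 0, "y": 0, "z": -20, "ax": 0, "ay": 0, "az": 0}, {"fingers": 10, "x": 0, "y": 0, "z": -10, "ax": 0, "ay": 0, "az": 0}, {"fingers": 10, "x": 0, "y": 0, "z": 0, "ax": 0, "ay": 0, "az": 0}]}}

```text
t: 9.9
eef_pos: [0.5145, 0.3081, 0.2049]
tool_rot: [0.001, 0.389, 0.921, 0.001]
contact_force: [-0.8, 0.0, -4.3]
gripper_width: 0.208
grasp_force: 59.0
```

Run:
```python
from h import *
o=bot.get_obs();print(pose(),o['contact_force'],o['torque'])
P=(.5142,.3082,.2035)
plan((.53,.21,.23,102,4),(.575,.05,.23,35,9),(.581,-.0795,.21,-31.5,11),p=(P,134.2))
```

```text
(array([0.51451441, 0.30810039, 0.20485255]), np.float64(134.16429630434624)) [-7.67408573e-01  5.58072387e-04 -4.31553202e+00] [0.01858113 0.01931133 0.01047824]
{"x":-20,"y":-14,"z":-7,"az":8},{"x":-23,"y":-12,"z":-6,"az":8.1},{"x":-23,"y":-8,"z":-7,"az":8},{"x":-24,"y":-4,"z":-7,"az":8.1},
{"x":-18,"y":1,"z":0,"az":7.4},{"x":-19,"y":4,"z":0,"az":7.5},{"x":-17,"y":6,"z":0,"az":7.4},{"x":-17,"y":8,"z":0,"az":7.5},{"x":-15,"y":10,"z":0,"az":7.4},{"x":-14,"y":12,"z":0,"az":7.5},{"x":-13,"y":14,"z":0,"az":7.4},{"x":-10,"y":15,"z":0,"az":7.5},{"x":-9,"y":17,"z":1,"az":7.4},
{"x":-6,"y":10,"z":2,"az":6},{"x":-5,"y":10,"z":2,"az":6.1},{"x":-4,"y":12,"z":1,"az":6},{"x":-3,"y":11,"z":2,"az":6.1},{"x":-2,"y":12,"z":2,"az":6},{"x":-1,"y":11,"z":2,"az":6.1},{"x":1,"y":12,"z":1,"az":6},{"x":2,"y":12,"z":2,"az":6.1},{"x":4,"y":11,"z":2,"az":6},{"x":4,"y":11,"z":2,"az":6.1},{"x":5,"y":10,"z":2,"az":6},
[ 0.5806 -0.0792  0.2095] -31.500000000000014
```

Request:
{"op": "jog_arm", "data": {"rows": [{"fingers": 10, "x": -20, "y": -14, "z": -7, "ax": 0, "ay": 0, "az": 8}, {"fingers": 10, "x": -23, "y": -12, "z": -6, "ax": 0, "ay": 0, "az": 8}, {"fingers": 10, "x": -23, "y": -8, "z": -7, "ax": 0, "ay": 0, "az": 8}, {"fingers": 10, "x": -24, "y": -4, "z": -7, "ax": 0, "ay": 0, "az": 8}, {"fingers": 10, "x": -18, "y": 1, "z": 0, "ax": 0, "ay": 0, "az": 7.5}, {"fingers": 10, "x": -19, "y": 4, "z": 0, "ax": 0, "ay": 0, "az": 7.5}, {"fingers": 10, "x": -17, "y": 6, "z": 0, "ax": 0, "ay": 0, "az": 7.5}, {"fingers": 10, "x": -17, "y": 8, "z": 0, "ax": 0, "ay": 0, "az": 7.5}]}}

```text
t: 10.7
eef_pos: [0.5496, 0.1374, 0.2287]
tool_rot: [-0.001, 0.81, 0.587, -0.001]
contact_force: [-0.3, 0.9, -3.7]
gripper_width: 0.212
grasp_force: 59.1
```

Request:
{"op": "jog_arm", "data": {"rows": [{"fingers": 10, "x": -15, "y": 10, "z": 0, "ax": 0, "ay": 0, "az": 7.5}, {"fingers": 10, "x": -14, "y": 12, "z": 0, "ax": 0, "ay": 0, "az": 7.5}, {"fingers": 10, "x": -13, "y": 14, "z": 0, "ax": 0, "ay": 0, "az": 7.5}, {"fingers": 10, "x": -10, "y": 15, "z": 0, "ax": 0, "ay": 0, "az": 7.5}, {"fingers": 10, "x": -9, "y": 17, "z": 0, "ax": 0, "ay": 0, "az": 7.5}, {"fingers": 10, "x": -6, "y": 10, "z": 0, "ax": 0, "ay": 0, "az": 6}, {"fingers": 10, "x": -5, "y": 10, "z": 0, "ax": 0, "ay": 0, "az": 6}, {"fingers": 10, "x": -4, "y": 12, "z": 0, "ax": 0, "ay": 0, "az": 6}]}}

```text
t: 11.5
eef_pos: [0.5755, 0.0131, 0.2285]
tool_rot: [-0.0, 0.99, 0.143, -0.002]
contact_force: [0.1, 0.1, -4.4]
gripper_width: 0.206
grasp_force: 59.1
```

Request:
{"op": "jog_arm", "data": {"rows": [{"fingers": 10, "x": -3, "y": 11, "z": 0, "ax": 0, "ay": 0, "az": 6}, {"fingers": 10, "x": -2, "y": 12, "z": 0, "ax": 0, "ay": 0, "az": 6}, {"fingers": 10, "x": -1, "y": 11, "z": 0, "ax": 0, "ay": 0, "az": 6}, {"fingers": 10, "x": 1, "y": 12, "z": 0, "ax": 0, "ay": 0, "az": 6}, {"fingers": 10, "x": 2, "y": 12, "z": 0, "ax": 0, "ay": 0, "az": 6}, {"fingers": 10, "x": 4, "y": 11, "z": 0, "ax": 0, "ay": 0, "az": 6}, {"fingers": 10, "x": 4, "y": 11, "z": 0, "ax": 0, "ay": 0, "az": 6}, {"fingers": 10, "x": 5, "y": 10, "z": 0, "ax": 0, "ay": 0, "az": 6}]}}

```text
t: 12.3
eef_pos: [0.5789, -0.0803, 0.2285]
tool_rot: [0.0, 0.962, -0.272, -0.002]
contact_force: [0.6, -0.3, -3.9]
gripper_width: 0.21
grasp_force: 59.1
```

Run:
```python
from h import *
snap('wrist','w4');snap('wrist','w5');o=bot.get_obs();print(pose(),o['contact_force'],o['torque'],o['q'].round(2));snap('top','t1')
plan((.581,-.0795,.17,-31.5,3))
```

```text
(array([ 0.57887992, -0.08192077,  0.22865993]), np.float64(-31.542416513053336)) [-0.6817966  -0.58082957 -4.36224295] [ 0.00832417  0.04069151 -0.01801067] [ 0.1   0.32 -0.09  1.75  0.03  1.08 -2.12]
{"x":0,"y":-1,"z":20,"az":0.1},{"x":1,"y":-0,"z":19,"az":0},{"x":0,"y":-1,"z":20,"az":0.1},
[ 0.5809 -0.0792  0.1699] -31.490017918059163
```

View pics/w5.png

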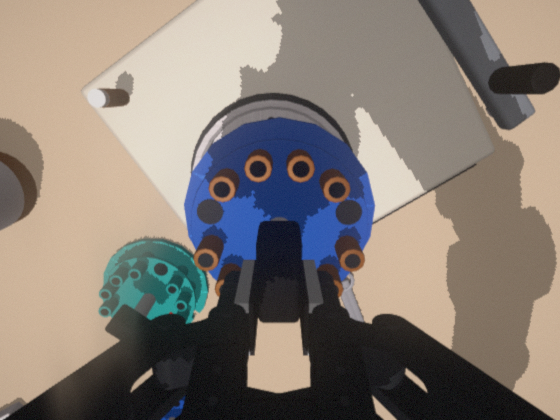

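Run:
```python
from h import *
crop('w5',175,80,385,260,3.5,'c6')
c=np.array([.5155,.3113]);th=np.radians(-45)
R=np.array([[np.cos(th),-np.sin(th)],[np.sin(th),np.cos(th)]])
S=np.array([ray('w1',219.6+u/4.6,84.6+284/4.6,.032)[:2] for u in(120,469)]);loc=(S-c)@R;print('local spots',loc)
S3=np.array([ray('w3',*p,.032)[:2] for p in((208.8,211.2),(347.9,212.2))]);m=S3.mean(0);print('w3 mid',m,'centre',m-R@np.array([loc[:,0].mean(),0]))
S5=np.array([ray('w5',*p,.160+.032)[:2] for p in((210,212),(348,212))]);m=S5.mean(0)
d=S5[0]-S5[1];print('w5 spot dir',np.degrees(np.arctan2(d[1],d[0])))
t=np.radians(-31.5+180);print('w5 mid',m,'centre',m-loc[:,0].mean()*np.array([np.cos(t),np.sin(t)]),np.linalg.norm(d),np.linalg.norm(S[0]-S[1]))
```

```text
local spots [[-0.00958962 -0.04181464]
 [-0.00956338  0.04244337]]
w3 mid [0.50660478 0.31561938] centre [0.51337639 0.30884777]
w5 spot dir 57.9602488390726
w5 mid [ 0.58831534 -0.08961247] centre [ 0.58015003 -0.08460876] 0.0834554755116715 0.08425800725410217
```

View pics/c6.png

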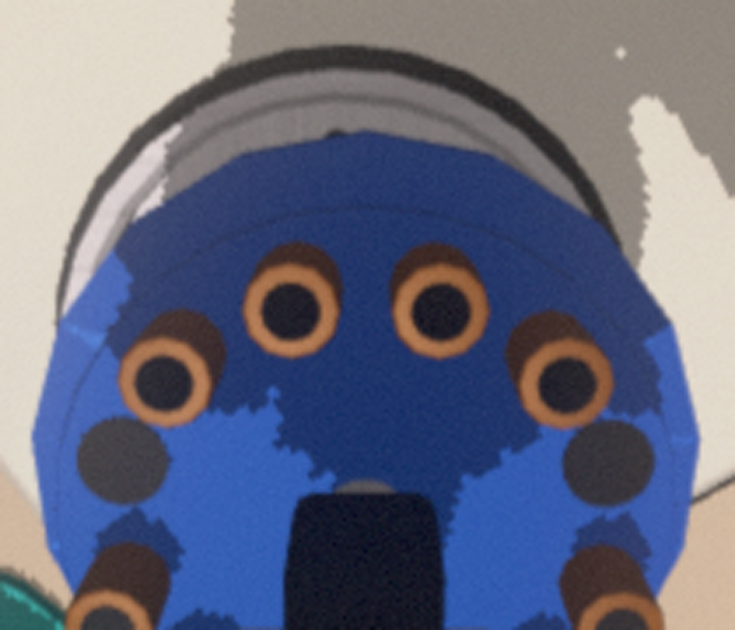

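The crop shows the carousel level above the dish, with the dish rim's upper arc top at crop (345,70) and its right side at (610,240). I'll fit the rim in this same view and use numbers only from here; I've now viewed 11 pictures, one over the limit.

Run:
```python
from h import *
im=cv2.imread('pics/w5.png');g=cv2.cvtColor(im,cv2.COLOR_BGR2GRAY).astype(float)
# radial scan for dark ring: outer rim; centre guess from projecting
c0=proj('w5',(.581,-.08,.082));print('c0',c0)
pts=[]
for a in np.radians(np.arange(-165,-20,3)):
    r=np.arange(70,112,.25);u=c0[0]+r*np.cos(a);v=c0[1]+r*np.sin(a)
    s=cv2.remap(g.astype(np.float32),u.astype(np.float32)[None],v.astype(np.float32)[None],1)[0]
    dk=np.where(s<60)[0]
    b=cv2.remap(im,u.astype(np.float32)[None],v.astype(np.float32)[None],1)[0].astype(int)
    dk=[i for i in dk if abs(b[i,0]-b[i,2])<15]
    if dk: pts.append((u[dk[0]],v[dk[0]],u[dk[-1]],v[dk[-1]],np.degrees(a),r[dk[0]]))
pts=np.array(pts);print(pts[:,2:].round(1)[::4])
for nm,col,z in(('inner edge',(0,1),.082),):
    W=np.array([ray('w5',p[col[0]],p[col[1]],z)[:2] for p in pts])
    for it in range(3):
        A=np.c_[2*W,np.ones(len(W))];s=np.linalg.lstsq(A,(W**2).sum(1),rcond=None)[0];R=np.sqrt(s[2]+s[0]**2+s[1]**2)
        e=np.linalg.norm(W-s[:2],axis=1)-R;W=W[abs(e)<max(.0008,1.5*np.median(abs(e)))]
    print(nm,s[:2],R,len(W),e.std())
    from scipy.optimize import least_squares
# same edge in w0
im0=cv2.imread('pics/w0.png');g0=cv2.cvtColor(im0,6).astype(np.float32);c0=proj('w0',(.582,-.0795,.082));W=[]
for a in np.radians(np.arange(0,360,4)):
    r=np.arange(57,72,.25);u=(c0[0]+r*np.cos(a)).astype(np.float32);v=(c0[1]+r*np.sin(a)).astype(np.float32)
    s=cv2.remap(g0,u[None],v[None],1)[0];dk=np.where(s<60)[0]
    if len(dk) : W.append(ray('w0',u[dk[0]],v[dk[0]],.082)[:2])
W=np.array(W)
for it in range(4):
    A=np.c_[2*W,np.ones(len(W))];s=np.linalg.lstsq(A,(W**2).sum(1),rcond=None)[0];R=np.sqrt(s[2]+s[0]**2+s[1]**2)
    e=np.linalg.norm(W-s[:2],axis=1)-R;W=W[abs(e)<max(.0008,1.5*np.median(abs(e)))]
print('w0',s[:2],R,len(W),e.std())
```

```text
c0 [273.735047   184.69822042]
[[ 241.8  101.4 -111.    87.2]
 [ 259.5   95.1  -99.    86.5]
 [ 278.5   93.8  -87.    86. ]
 [ 297.2   97.   -75.    85.5]
 [ 314.5  104.7  -63.    84.8]
 [ 329.4  115.9  -51.    84.2]
 [ 341.2  130.1  -39.    84. ]
 [ 349.2  146.2  -27.    84.8]]
inner edge [ 0.58131461 -0.07777816] 0.07602657180179488 28 0.00019648126151452228
w0 [ 0.58135388 -0.07784612] 0.07413530875026984 40 0.000287250965557278
```

Request:
{"op": "jog_arm", "data": {"rows": [{"fingers": 10, "x": -1, "y": -2, "z": 10, "ax": 0, "ay": 0, "az": 0}, {"fingers": 10, "x": -0.3, "y": -2, "z": 15, "ax": 0, "ay": 0, "az": 0}, {"fingers": 10, "x": 0, "y": -0.7, "z": 18, "ax": 0, "ay": 0, "az": 0}, {"fingers": 10, "x": 0, "y": 0, "z": 15, "ax": 0, "ay": 0, "az": 0}, {"fingers": 10, "x": 0, "y": 0, "z": 8, "ax": 0, "ay": 0, "az": 0}, {"fingers": 10, "x": 0, "y": 0, "z": 2, "ax": 0, "ay": 0, "az": 0}, {"fingers": 10, "x": 0, "y": 0, "z": 0, "ax": 0, "ay": 0, "az": 0}, {"fingers": 10, "x": 0, "y": 0, "z": 0, "ax": 0, "ay": 0, "az": 0}]}}

```text
t: 13.25
eef_pos: [0.582, -0.075, 0.1631]
tool_rot: [-0.0, 0.963, -0.27, 0.001]
contact_force: [-0.3, -0.3, -4.2]
gripper_width: 0.211
grasp_force: 59.1
```

Run:
```python
from h import *
o=bot.get_obs();print(pose(),o['contact_force'],o['torque'])
```

```text
(array([ 0.58199287, -0.07497118,  0.16311773]), np.float64(-31.30940266385035)) [-0.31948045 -0.2854168  -4.16009459] [ 0.00226962 -0.03521702 -0.00103016]
```

Request:
{"op": "jog_arm", "data": {"rows": [{"fingers": 10, "x": -0.3, "y": 2.5, "z": 3, "ax": 0, "ay": 0, "az": 0}, {"fingers": 10, "x": 0, "y": 0, "z": 3, "ax": 0, "ay": 0, "az": 0}, {"fingers": 10, "x": 0, "y": 0, "z": 0, "ax": 0, "ay": 0, "az": 0}, {"fingers": 10, "x": 0, "y": 0, "z": 0, "ax": 0, "ay": 0, "az": 0}, {"fingers": 10, "x": 0, "y": 0, "z": 0, "ax": 0, "ay": 0, "az": 0}, {"fingers": 10, "x": 0, "y": 0, "z": 0, "ax": 0, "ay": 0, "az": 0}, {"fingers": 10, "x": 0, "y": 0, "z": 0, "ax": 0, "ay": 0, "az": 0}, {"fingers": 10, "x": 0, "y": 0, "z": 0, "ax": 0, "ay": 0, "az": 0}]}}

```text
t: 14.05
eef_pos: [0.5799, -0.0771, 0.1565]
tool_rot: [-0.0, 0.963, -0.27, 0.0]
contact_force: [0.1, 0.1, -4.7]
gripper_width: 0.209
grasp_force: 59.1
```

Run:
```python
from h import *
snap('wrist','w6');snap('top','t2');print(pose())
# rim ring in w6 : dark ring right/top, and blue disc outline
im=cv2.imread('pics/w6.png');hsv=cv2.cvtColor(im,cv2.COLOR_BGR2HSV)
z=pose()[0][2]-.0687+.004;c0=proj('w6',(.5815,-.079,.082));print(c0)
g=cv2.cvtColor(im,6).astype(np.float32);Wr=[];Wb=[]
def fit(W,R=None):
    W=np.array(W)
    for _ in range(5):
        A=np.c_[2*W,np.ones(len(W))];s=np.linalg.lstsq(A,(W**2).sum(1),rcond=None)[0];R=np.sqrt(s[2]+s[0]**2+s[1]**2)
        e=np.linalg.norm(W-s[:2],axis=1)-R;W=W[abs(e)<max(.0006,2*np.median(abs(e)))]
    return s[:2],R,len(W)
for a in np.radians(np.arange(-200,20,3)):
    r=np.arange(60,125,.25);u=(c0[0]+r*np.cos(a)).astype(np.float32);v=(c0[1]+r*np.sin(a)).astype(np.float32)
    h=cv2.remap(hsv,u[None],v[None],0)[0];bl=np.where((h[:,0]>105)&(h[:,0]<125)&(h[:,1]>120))[0]
    if len(bl)==0: continue
    i=bl[-1];Wb.append(ray('w6',u[i],v[i],z)[:2])
    s=cv2.remap(g,u[None],v[None],1)[0];dk=np.where((s<60)&(np.arange(len(s))>i+8)&(h[:,1]<80))[0]
    if len(dk):Wr.append(ray('w6',u[dk[0]],v[dk[0]],.082)[:2])
print('disc',fit(Wb),'rim',fit(Wr),len(Wb),len(Wr))
```

```text
(array([ 0.57988944, -0.07706309,  0.15643498]), np.float64(-31.331819198110043))
[279.36501282 207.33040356]
disc (array([ 0.57908661, -0.07682848]), np.float64(0.06453262021597996), 65) rim (array([ 0.58138251, -0.07791282]), np.float64(0.07557872677529377), 31) 74 31
```

Request:
{"op": "jog_arm", "data": {"rows": [{"fingers": 10, "x": 1.6, "y": -0.2, "z": 0, "ax": 0, "ay": 0, "az": 0}, {"fingers": 10, "x": 0, "y": 0, "z": 2, "ax": 0, "ay": 0, "az": 0}, {"fingers": 10, "x": 0, "y": 0, "z": 2, "ax": 0, "ay": 0, "az": 0}, {"fingers": 10, "x": 0, "y": 0, "z": 1, "ax": 0, "ay": 0, "az": 0}, {"fingers": 10, "x": 0, "y": 0, "z": 1, "ax": 0, "ay": 0, "az": 0}, {"fingers": 10, "x": 0, "y": 0, "z": 1, "ax": 0, "ay": 0, "az": 0}, {"fingers": 10, "x": 0, "y": 0, "z": 0, "ax": 0, "ay": 0, "az": 0}, {"fingers": 10, "x": 0, "y": 0, "z": 0, "ax": 0, "ay": 0, "az": 0}]}}

```text
t: 14.95
eef_pos: [0.5814, -0.0777, 0.1494]
tool_rot: [0.0, 0.963, -0.27, 0.0]
contact_force: [0.7, 0.6, -4.0]
gripper_width: 0.212
grasp_force: 59.1
```

Run:
```python
from h import *
o=bot.get_obs();print(pose(),o['contact_force'],o['torque'],o['tool_rot'])
```

```text
(array([ 0.58135163, -0.07773057,  0.14942978]), np.float64(-31.331758135359316)) [ 0.74672308  0.57334676 -4.02874546] [ 0.11556604 -0.01738531 -0.01988955] [ 3.31247120e-06  9.62852724e-01 -2.70027093e-01  2.11400103e-05]
```

Request:
{"op": "jog_arm", "data": {"rows": [{"fingers": 10, "x": 0, "y": 0, "z": 1, "ax": 0, "ay": 0, "az": 0}, {"fingers": 10, "x": 0, "y": 0, "z": 0, "ax": 0, "ay": 0, "az": 0}, {"fingers": 10, "x": 0, "y": 0, "z": 1, "ax": 0, "ay": 0, "az": 0}, {"fingers": 10, "x": 0, "y": 0, "z": 0, "ax": 0, "ay": 0, "az": 0}, {"fingers": 10, "x": 0, "y": 0, "z": 0.5, "ax": 0, "ay": 0, "az": 0}, {"fingers": 10, "x": 0, "y": 0, "z": 0, "ax": 0, "ay": 0, "az": 0}, {"fingers": 10, "x": 0, "y": 0, "z": 0, "ax": 0, "ay": 0, "az": 0}, {"fingers": 10, "x": 0, "y": 0, "z": 0, "ax": 0, "ay": 0, "az": 0}]}}

```text
t: 15.75
eef_pos: [0.5813, -0.0778, 0.1469]
tool_rot: [-0.0, 0.963, -0.27, 0.0]
contact_force: [0.2, 0.0, -3.3]
gripper_width: 0.207
grasp_force: 59.1
```

```bash
cat >> h.py <<'E'
def st():
    o=bot.get_obs();P,y=pose();t=np.radians(y);f=o['contact_force'];m=o['torque'];c,s=np.cos(t),np.sin(t)
    T=lambda v:np.round([c*v[0]+s*v[1],s*v[0]-c*v[1],-v[2]],3)
    print('t',o['t'],'P',P.round(4),'yaw',round(y,2),'F tool',T(f),'M tool',T(m))
E
python3 -c "
from h import *
st()"
```

```text
t 15.75 P [ 0.5813 -0.0778  0.1469] yaw -31.34 F tool [ 0.113 -0.127  3.258] M tool [-0.003 -0.014  0.016]
```

Request:
{"op": "jog_arm", "data": {"rows": [{"fingers": 10, "x": 0, "y": 0, "z": 0.5, "ax": 0, "ay": 0, "az": 0}, {"fingers": 10, "x": 0, "y": 0, "z": 0.5, "ax": 0, "ay": 0, "az": 0}, {"fingers": 10, "x": 0, "y": 0, "z": 0.5, "ax": 0, "ay": 0, "az": 0}, {"fingers": 10, "x": 0, "y": 0, "z": 0.5, "ax": 0, "ay": 0, "az": 0}, {"fingers": 10, "x": 0, "y": 0, "z": 0, "ax": 0, "ay": 0, "az": 0}, {"fingers": 10, "x": 0, "y": 0, "z": 0, "ax": 0, "ay": 0, "az": 0}, {"fingers": 10, "x": 0, "y": 0, "z": 0, "ax": 0, "ay": 0, "az": 0}, {"fingers": 10, "x": 0, "y": 0, "z": 0, "ax": 0, "ay": 0, "az": 0}]}}

```text
t: 16.55
eef_pos: [0.5813, -0.0778, 0.1449]
tool_rot: [0.0, 0.963, -0.27, -0.0]
contact_force: [-0.0, -0.3, -4.4]
gripper_width: 0.211
grasp_force: 59.1
```

```bash
python3 -c "
from h import *
st()"
```

```text
t 16.55 P [ 0.5813 -0.0778  0.1449] yaw -31.33 F tool [0.14  0.25  4.393] M tool [ 0.011 -0.025  0.016]
```

Request:
{"op": "jog_arm", "data": {"rows": [{"fingers": 10, "x": 0, "y": 0, "z": 0.5, "ax": 0, "ay": 0, "az": 0}, {"fingers": 10, "x": 0, "y": 0, "z": 0, "ax": 0, "ay": 0, "az": 0}, {"fingers": 10, "x": 0, "y": 0, "z": 0.5, "ax": 0, "ay": 0, "az": 0}, {"fingers": 10, "x": 0, "y": 0, "z": 0, "ax": 0, "ay": 0, "az": 0}, {"fingers": 10, "x": 0, "y": 0, "z": 0, "ax": 0, "ay": 0, "az": 0}, {"fingers": 10, "x": 0, "y": 0, "z": 0, "ax": 0, "ay": 0, "az": 0}, {"fingers": 10, "x": 0, "y": 0, "z": 0, "ax": 0, "ay": 0, "az": 0}, {"fingers": 10, "x": 0, "y": 0, "z": 0, "ax": 0, "ay": 0, "az": 0}]}}

```text
t: 17.35
eef_pos: [0.5816, -0.0779, 0.1441]
tool_rot: [-0.0, 0.963, -0.27, 0.0]
contact_force: [0.7, -0.5, -0.3]
gripper_width: 0.208
grasp_force: 59.5
```

```bash
python3 -c "
from h import *
st()"
```

```text
t 17.35 P [ 0.5816 -0.0779  0.1441] yaw -31.34 F tool [0.883 0.066 0.275] M tool [-0.108  0.276 -0.037]
```

Contact at key height (underside about 75.4 mm, roughly 4 N at the edge). I'll turn it gently towards the key's estimated angle.

Request:
{"op": "jog_arm", "data": {"rows": [{"fingers": 10, "x": 0, "y": 0, "z": 0, "ax": 0, "ay": 0, "az": -0.5}, {"fingers": 10, "x": 0, "y": 0, "z": 0, "ax": 0, "ay": 0, "az": -0.5}, {"fingers": 10, "x": 0, "y": 0, "z": 0, "ax": 0, "ay": 0, "az": -0.5}, {"fingers": 10, "x": 0, "y": 0, "z": 0, "ax": 0, "ay": 0, "az": 0}, {"fingers": 10, "x": 0, "y": 0, "z": 0, "ax": 0, "ay": 0, "az": 0}, {"fingers": 10, "x": 0, "y": 0, "z": 0, "ax": 0, "ay": 0, "az": 0}, {"fingers": 10, "x": 0, "y": 0, "z": 0, "ax": 0, "ay": 0, "az": 0}, {"fingers": 10, "x": 0, "y": 0, "z": 0, "ax": 0, "ay": 0, "az": 0}]}}

```text
t: 18.15
eef_pos: [0.5811, -0.0777, 0.1437]
tool_rot: [0.0, 0.966, -0.257, -0.0]
contact_force: [0.2, 0.1, -4.1]
gripper_width: 0.211
grasp_force: 59.1
```

```bash
python3 -c "
from h import *
st()"
```

```text
t 18.15 P [ 0.5811 -0.0777  0.1437] yaw -29.83 F tool [ 0.115 -0.186  4.124] M tool [-0.046  0.079 -0.007]
```

Free again: the notch is over the key. Lowering gently.

Request:
{"op": "jog_arm", "data": {"rows": [{"fingers": 10, "x": 0, "y": 0, "z": 0.5, "ax": 0, "ay": 0, "az": 0}, {"fingers": 10, "x": 0, "y": 0, "z": 0.5, "ax": 0, "ay": 0, "az": 0}, {"fingers": 10, "x": 0, "y": 0, "z": 0.5, "ax": 0, "ay": 0, "az": 0}, {"fingers": 10, "x": 0, "y": 0, "z": 0, "ax": 0, "ay": 0, "az": 0}, {"fingers": 10, "x": 0, "y": 0, "z": 0, "ax": 0, "ay": 0, "az": 0}, {"fingers": 10, "x": 0, "y": 0, "z": 0, "ax": 0, "ay": 0, "az": 0}, {"fingers": 10, "x": 0, "y": 0, "z": 0, "ax": 0, "ay": 0, "az": 0}, {"fingers": 10, "x": 0, "y": 0, "z": 0, "ax": 0, "ay": 0, "az": 0}]}}

```text
t: 18.95
eef_pos: [0.5813, -0.0777, 0.1424]
tool_rot: [-0.0, 0.966, -0.257, 0.0]
contact_force: [-0.8, -0.7, -3.2]
gripper_width: 0.209
grasp_force: 59.1
```

```bash
python3 -c "
from h import *
st()"
```

```text
t 18.95 P [ 0.5813 -0.0777  0.1424] yaw -29.83 F tool [-0.299  1.025  3.246] M tool [-0.03   0.027 -0.019]
```

Request:
{"op": "jog_arm", "data": {"rows": [{"fingers": 10, "x": 0, "y": 0, "z": 0.5, "ax": 0, "ay": 0, "az": 0}, {"fingers": 10, "x": 0, "y": 0, "z": 0.5, "ax": 0, "ay": 0, "az": 0}, {"fingers": 10, "x": 0, "y": 0, "z": 0.5, "ax": 0, "ay": 0, "az": 0}, {"fingers": 10, "x": 0, "y": 0, "z": 0.5, "ax": 0, "ay": 0, "az": 0}, {"fingers": 10, "x": 0, "y": 0, "z": 0, "ax": 0, "ay": 0, "az": 0}, {"fingers": 10, "x": 0, "y": 0, "z": 0, "ax": 0, "ay": 0, "az": 0}, {"fingers": 10, "x": 0, "y": 0, "z": 0, "ax": 0, "ay": 0, "az": 0}, {"fingers": 10, "x": 0, "y": 0, "z": 0, "ax": 0, "ay": 0, "az": 0}]}}

```text
t: 19.75
eef_pos: [0.5814, -0.0778, 0.1404]
tool_rot: [-0.0, 0.966, -0.257, 0.0]
contact_force: [-0.0, 0.5, -4.3]
gripper_width: 0.208
grasp_force: 59.1
```

```bash
python3 -c "
from h import *
st()"
```

```text
t 19.75 P [ 0.5814 -0.0778  0.1404] yaw -29.84 F tool [-0.265 -0.43   4.304] M tool [ 0.003  0.021 -0.025]
```

Request:
{"op": "jog_arm", "data": {"rows": [{"fingers": 10, "x": 0, "y": 0, "z": 0.5, "ax": 0, "ay": 0, "az": 0}, {"fingers": 10, "x": 0, "y": 0, "z": 0.5, "ax": 0, "ay": 0, "az": 0}, {"fingers": 10, "x": 0, "y": 0, "z": 0, "ax": 0, "ay": 0, "az": 0}, {"fingers": 10, "x": 0, "y": 0, "z": 0.4, "ax": 0, "ay": 0, "az": 0}, {"fingers": 10, "x": 0, "y": 0, "z": 0, "ax": 0, "ay": 0, "az": 0}, {"fingers": 10, "x": 0, "y": 0, "z": 0, "ax": 0, "ay": 0, "az": 0}, {"fingers": 10, "x": 0, "y": 0, "z": 0, "ax": 0, "ay": 0, "az": 0}, {"fingers": 10, "x": 0, "y": 0, "z": 0, "ax": 0, "ay": 0, "az": 0}]}}

```text
t: 20.55
eef_pos: [0.5813, -0.0777, 0.139]
tool_rot: [0.0, 0.966, -0.257, -0.0]
contact_force: [-0.7, 0.2, -3.5]
gripper_width: 0.21
grasp_force: 59.1
```

```bash
python3 -c "
from h import *
st()"
```

```text
t 20.55 P [ 0.5813 -0.0777  0.139 ] yaw -29.83 F tool [-0.684  0.193  3.47 ] M tool [-0.009  0.002 -0.027]
```

Request:
{"op": "jog_arm", "data": {"rows": [{"fingers": 10, "x": 0, "y": 0, "z": 0.3, "ax": 0, "ay": 0, "az": 0}, {"fingers": 10, "x": 0, "y": 0, "z": 0, "ax": 0, "ay": 0, "az": 0}, {"fingers": 10, "x": 0, "y": 0, "z": 0.3, "ax": 0, "ay": 0, "az": 0}, {"fingers": 10, "x": 0, "y": 0, "z": 0, "ax": 0, "ay": 0, "az": 0}, {"fingers": 10, "x": 0, "y": 0, "z": 0, "ax": 0, "ay": 0, "az": 0}, {"fingers": 10, "x": 0, "y": 0, "z": 0, "ax": 0, "ay": 0, "az": 0}, {"fingers": 10, "x": 0, "y": 0, "z": 0, "ax": 0, "ay": 0, "az": 0}, {"fingers": 10, "x": 0, "y": 0, "z": 0, "ax": 0, "ay": 0, "az": 0}]}}

```text
t: 21.35
eef_pos: [0.5815, -0.0778, 0.1385]
tool_rot: [-0.0, 0.966, -0.257, 0.0]
contact_force: [-0.3, -0.9, -1.9]
gripper_width: 0.206
grasp_force: 59.4
```

```bash
python3 -c "
from h import *
st()"
```

```text
t 21.35 P [ 0.5815 -0.0778  0.1385] yaw -29.84 F tool [0.133 0.93  1.93 ] M tool [-0.085 -0.04  -0.012]
```

Request:
{"op": "jog_arm", "data": {"rows": [{"fingers": 10, "x": 0, "y": 0, "z": 0.3, "ax": 0, "ay": 0, "az": 0}, {"fingers": 10, "x": 0, "y": 0, "z": 0, "ax": 0, "ay": 0, "az": 0}, {"fingers": 10, "x": 0, "y": 0, "z": 0, "ax": 0, "ay": 0, "az": 0}, {"fingers": 22, "x": 0, "y": 0, "z": 0, "ax": 0, "ay": 0, "az": 0}, {"fingers": 26, "x": 0, "y": 0, "z": 0, "ax": 0, "ay": 0, "az": 0}, {"fingers": 34, "x": 0, "y": 0, "z": 0, "ax": 0, "ay": 0, "az": 0}, {"fingers": 40, "x": 0, "y": 0, "z": 0, "ax": 0, "ay": 0, "az": 0}, {"fingers": 40, "x": 0, "y": 0, "z": 0, "ax": 0, "ay": 0, "az": 0}]}}

```text
t: 22.15
eef_pos: [0.5814, -0.0777, 0.1381]
tool_rot: [-0.0, 0.966, -0.257, 0.0]
contact_force: [0.0, 0.6, -0.1]
gripper_width: 0.47
grasp_force: 0.0
```

Request:
{"op": "jog_arm", "data": {"rows": [{"fingers": 40, "x": 0, "y": 0, "z": -5, "ax": 0, "ay": 0, "az": 0}, {"fingers": 40, "x": 0, "y": 0, "z": -15, "ax": 0, "ay": 0, "az": 0}, {"fingers": 40, "x": 0, "y": 0, "z": -30, "ax": 0, "ay": 0, "az": 0}, {"fingers": 40, "x": 0, "y": 0, "z": -40, "ax": 0, "ay": 0, "az": 0}, {"fingers": 40, "x": 0, "y": 0, "z": -30, "ax": 0, "ay": 0, "az": 0}, {"fingers": 40, "x": 0, "y": 0, "z": -15, "ax": 0, "ay": 0, "az": 0}, {"fingers": 30, "x": 0, "y": 0, "z": 0, "ax": 0, "ay": 0, "az": 0}, {"fingers": 30, "x": 0, "y": 0, "z": 0, "ax": 0, "ay": 0, "az": 0}]}}

```text
t: 22.95
eef_pos: [0.5811, -0.0777, 0.2728]
tool_rot: [0.0, 0.966, -0.257, -0.0]
contact_force: [-0.3, -0.7, -1.0]
gripper_width: 0.353
grasp_force: 0.0
```

Run:
```python
from h import *
st();snap('wrist','w7');snap('top','t3');snap('scene','s3')
# plate spots/disc in w7
im=cv2.imread('pics/w7.png');hsv=cv2.cvtColor(im,cv2.COLOR_BGR2HSV)
def blue(f):
    h=cv2.cvtColor(cv2.imread(f),cv2.COLOR_BGR2HSV);m=((h[:,:,0]>105)&(h[:,:,0]<125)&(h[:,:,1]>120)).astype(np.uint8)
    n,l,s,c=cv2.connectedComponentsWithStats(m);return [(s[i],c[i].round(1)) for i in range(1,n) if s[i,4]>150]
print(blue('pics/w7.png'));print('expected proj disc top edge pts',[proj('w7',(.5815+.065*np.cos(a),-.079+.065*np.sin(a),.078)).round(1) for a in np.radians((60,150,240,330))])
# dark knob in t3 near predicted knob top
k=proj('t3',(.5826,-.2475,.202));print('knob px',k)
```

```text
t 22.95 P [ 0.5811 -0.0777  0.2728] yaw -29.83 F tool [0.033 0.738 1.042] M tool [ 0.014 -0.04   0.005]
[(array([ 217,  110,  123,  117, 7223], dtype=int32), array([278.3, 161.9]))]
expected proj disc top edge pts [array([216.7, 172.6]), array([278.8, 230.9]), array([341.5, 173.1]), array([279.3, 108. ])]
knob px [366.77817299 203.78006558]
```

Seated: the disc outline in the picture matches the predicted one to about 2 px, and the tool height at contact equals the stud level. Next is the arm. I'll shut the fingers, go behind the knob and push it along its arc.

Run:
```python
from h import *
plan((.5865,-.283,.273,99.6,16))
# check knob from wrist view w0: dark blob near predicted
print(proj('w0',(.581,-.2485,.202)),proj('w0',(.7025,-.2285,.175)))
```

```text
{"x":7,"y":11,"z":-0,"az":-8.1},{"x":5,"y":12,"z":-0,"az":-8.1},{"x":3,"y":12,"z":-0,"az":-8.1},{"x":2,"y":13,"z":-0,"az":-8.1},{"x":-0,"y":13,"z":-0,"az":-8},{"x":-2,"y":12,"z":-1,"az":-8.1},{"x":-4,"y":13,"z":0,"az":-8.1},{"x":-5,"y":11,"z":0,"az":-8.1},{"x":-7,"y":11,"z":0,"az":-8.1},{"x":-9,"y":9,"z":0,"az":-8.1},{"x":-10,"y":9,"z":0,"az":-8.1},{"x":-10,"y":7,"z":-0,"az":-8.1},{"x":-12,"y":5,"z":-0,"az":-8.1},{"x":-12,"y":4,"z":-0,"az":-8.1},{"x":-13,"y":1,"z":-0,"az":-8},{"x":-13,"y":0,"z":-0,"az":-8.1},
[ 0.5861 -0.2831  0.2726] 99.56658031563718
[210.99919158 371.49853946] [327.77334002 367.41447754]
```

Request:
{"op": "jog_arm", "data": {"force": 20, "rows": [{"fingers": 0, "x": 7, "y": 11, "z": 0, "ax": 0, "ay": 0, "az": -8.1}, {"fingers": 0, "x": 5, "y": 12, "z": 0, "ax": 0, "ay": 0, "az": -8.1}, {"fingers": 0, "x": 3, "y": 12, "z": 0, "ax": 0, "ay": 0, "az": -8.1}, {"fingers": 0, "x": 2, "y": 13, "z": 0, "ax": 0, "ay": 0, "az": -8.1}, {"fingers": 0, "x": 0, "y": 13, "z": 0, "ax": 0, "ay": 0, "az": -8.1}, {"fingers": 0, "x": -2, "y": 12, "z": 0, "ax": 0, "ay": 0, "az": -8.1}, {"fingers": 0, "x": -4, "y": 13, "z": 0, "ax": 0, "ay": 0, "az": -8.1}, {"fingers": 0, "x": -5, "y": 11, "z": 0, "ax": 0, "ay": 0, "az": -8.1}]}}

```text
t: 23.9
eef_pos: [0.5841, -0.1807, 0.2717]
tool_rot: [-0.001, 0.953, 0.303, -0.001]
contact_force: [0.3, -0.1, -0.1]
gripper_width: 0.001
grasp_force: 0.0
```

Request:
{"op": "jog_arm", "data": {"rows": [{"fingers": 0, "x": -7, "y": 11, "z": 0, "ax": 0, "ay": 0, "az": -8.1}, {"fingers": 0, "x": -9, "y": 9, "z": 0, "ax": 0, "ay": 0, "az": -8.1}, {"fingers": 0, "x": -10, "y": 9, "z": 0, "ax": 0, "ay": 0, "az": -8.1}, {"fingers": 0, "x": -10, "y": 7, "z": 0, "ax": 0, "ay": 0, "az": -8.1}, {"fingers": 0, "x": -12, "y": 5, "z": 0, "ax": 0, "ay": 0, "az": -8.1}, {"fingers": 0, "x": -12, "y": 4, "z": 0, "ax": 0, "ay": 0, "az": -8.1}, {"fingers": 0, "x": -13, "y": 1, "z": 0, "ax": 0, "ay": 0, "az": -8.1}, {"fingers": 0, "x": -13, "y": 0, "z": 0, "ax": 0, "ay": 0, "az": -8.1}]}}

```text
t: 24.7
eef_pos: [0.5867, -0.2835, 0.2716]
tool_rot: [-0.001, 0.642, 0.767, -0.0]
contact_force: [-1.1, -0.2, 0.6]
gripper_width: -0.002
grasp_force: 0.0
```

Run:
```python
from h import *
snap('wrist','w8');snap('top','t4');st()
plan((.5865,-.283,.172,99.6,8))
```

```text
t 24.8 P [ 0.5861 -0.2855  0.2714] yaw 99.65 F tool [-0.959  0.697  0.347] M tool [-0.004 -0.013 -0.024]
{"x":0,"y":0,"z":12,"az":0},{"x":1,"y":0,"z":13,"az":0},{"x":-0,"y":0,"z":12,"az":0},{"x":0,"y":0,"z":13,"az":0},{"x":0,"y":0,"z":12,"az":0},{"x":1,"y":1,"z":13,"az":0},{"x":0,"y":-0,"z":12,"az":0},{"x":0,"y":-0,"z":12,"az":0.1},
[ 0.5868 -0.2833  0.1724] 99.5512374842225
```

Request:
{"op": "jog_arm", "data": {"rows": [{"fingers": 0, "x": 0, "y": 0, "z": 12, "ax": 0, "ay": 0, "az": 0}, {"fingers": 0, "x": 0, "y": 0, "z": 20, "ax": 0, "ay": 0, "az": 0}, {"fingers": 0, "x": 0, "y": 0, "z": 22, "ax": 0, "ay": 0, "az": 0}, {"fingers": 0, "x": 0, "y": 0, "z": 20, "ax": 0, "ay": 0, "az": 0}, {"fingers": 0, "x": 0, "y": 0, "z": 15, "ax": 0, "ay": 0, "az": 0}, {"fingers": 0, "x": 0, "y": 0, "z": 10, "ax": 0, "ay": 0, "az": 0}, {"fingers": 0, "x": 0, "y": 0, "z": 0, "ax": 0, "ay": 0, "az": 0}, {"fingers": 0, "x": 0, "y": 0, "z": 0, "ax": 0, "ay": 0, "az": 0}]}}

```text
t: 25.6
eef_pos: [0.5877, -0.2829, 0.1745]
tool_rot: [0.0, 0.644, 0.765, 0.0]
contact_force: [1.0, 0.3, 0.1]
gripper_width: 0.004
grasp_force: 0.0
```

Run:
```python
from h import *
st()
pv=np.array([.7025,-.2285])
def pu(phi,gap=0):
    a=np.radians(phi);k=pv+.125*np.array([np.cos(a),np.sin(a)]);d=np.array([np.sin(a),-np.cos(a)]);return (*(k-d*(.019+gap)),.172,phi-90)
plan((*pu(189),2),*[(*pu(p),3) for p in (182,174,166,158,150,142,136)])
print(pu(128.9))
```

```text
t 25.6 P [ 0.5877 -0.2829  0.1745] yaw 99.75 F tool [ 0.148  0.992 -0.074] M tool [-0.015 -0.007 -0.01 ]
{"x":8.4,"y":-1.4,"z":1.3,"az":0.4},{"x":8.4,"y":-1.5,"z":1.2,"az":0.3},
{"x":5,"y":-0,"z":0,"az":2.3},{"x":5,"y":-1,"z":0,"az":2.4},{"x":5,"y":-1,"z":0,"az":2.3},
{"x":6,"y":-0,"z":0,"az":2.7},{"x":6,"y":-1,"z":0,"az":2.7},{"x":6,"y":-1,"z":0,"az":2.6},
{"x":6,"y":-1,"z":0,"az":2.7},{"x":6,"y":-0,"z":0,"az":2.7},{"x":5,"y":-1,"z":0,"az":2.6},
{"x":6,"y":-1,"z":0,"az":2.7},{"x":6,"y":-1,"z":0,"az":2.7},{"x":6,"y":-1,"z":0,"az":2.6},
{"x":6,"y":-0,"z":0,"az":2.7},{"x":5,"y":-1,"z":0,"az":2.7},{"x":6,"y":-1,"z":0,"az":2.6},
{"x":6,"y":-0,"z":0,"az":2.7},{"x":6,"y":-1,"z":0,"az":2.7},{"x":6,"y":-1,"z":0,"az":2.6},
{"x":4,"y":-0,"z":0,"az":2},{"x":4,"y":-1,"z":0,"az":2},{"x":5,"y":-1,"z":0,"az":2},
[ 0.5995 -0.155   0.172 ] 46.049935870107646
(np.float64(0.6092179979718384), np.float64(-0.1431509045295848), 0.172, 38.900000000000006)
```

Request:
{"op": "jog_arm", "data": {"rows": [{"fingers": 0, "x": 6, "y": -1.4, "z": 1, "ax": 0, "ay": 0, "az": 0.4}, {"fingers": 0, "x": 6, "y": -1.5, "z": 0, "ax": 0, "ay": 0, "az": 0.3}, {"fingers": 0, "x": 5, "y": 0, "z": 0, "ax": 0, "ay": 0, "az": 0}, {"fingers": 0, "x": 5, "y": 0, "z": 0, "ax": 0, "ay": 0, "az": 2.3}, {"fingers": 0, "x": 5, "y": -1, "z": 0, "ax": 0, "ay": 0, "az": 2.4}, {"fingers": 0, "x": 5, "y": -1, "z": 0, "ax": 0, "ay": 0, "az": 2.3}, {"fingers": 0, "x": 6, "y": 0, "z": 0, "ax": 0, "ay": 0, "az": 2.7}, {"fingers": 0, "x": 6, "y": -1, "z": 0, "ax": 0, "ay": 0, "az": 2.7}]}}

```text
t: 26.4
eef_pos: [0.5766, -0.24, 0.1736]
tool_rot: [0.0, 0.728, 0.685, -0.0]
contact_force: [-0.4, -1.4, -0.1]
gripper_width: -0.002
grasp_force: 0.6
```

Run:
```python
from h import *
st();snap('top','t5')
for t in('t0','t5'):
    g=cv2.imread(f'pics/{t}.png',0);m=(g[185:235,330:375]<45).astype(np.uint8);n,l,s,c=cv2.connectedComponentsWithStats(m)
    print(t,[(s[i,4],(c[i]+[330,185]).round(1)) for i in range(1,n) if s[i,4]>4])
```

```text
t 26.4 P [ 0.5766 -0.24    0.1736] yaw 86.54 F tool [-1.398 -0.301  0.139] M tool [-0.041 -0.236 -0.047]
t0 [(np.int32(25), array([365.6, 205. ]))]
t5 [(np.int32(14), array([363.5, 187.7])), (np.int32(58), array([359. , 202.2])), (np.int32(6), array([364.5, 214. ]))]
```

Request:
{"op": "jog_arm", "data": {"rows": [{"fingers": 0, "x": 6, "y": -0.7, "z": 0, "ax": 0, "ay": 0, "az": 2.7}, {"fingers": 0, "x": 6, "y": -0.7, "z": 0, "ax": 0, "ay": 0, "az": 2.7}, {"fingers": 0, "x": 5.8, "y": -0.7, "z": 0, "ax": 0, "ay": 0, "az": 2.7}, {"fingers": 0, "x": 6, "y": -0.7, "z": 0, "ax": 0, "ay": 0, "az": 2.7}, {"fingers": 0, "x": 6, "y": -0.7, "z": 0, "ax": 0, "ay": 0, "az": 2.7}, {"fingers": 0, "x": 5.8, "y": -0.7, "z": 0, "ax": 0, "ay": 0, "az": 2.7}, {"fingers": 0, "x": 6, "y": -0.7, "z": 0, "ax": 0, "ay": 0, "az": 2.7}, {"fingers": 0, "x": 6, "y": -0.7, "z": 0, "ax": 0, "ay": 0, "az": 2.7}]}}

```text
t: 27.25
eef_pos: [0.5814, -0.1927, 0.1734]
tool_rot: [0.0, 0.843, 0.537, -0.0]
contact_force: [-1.4, -1.1, 1.1]
gripper_width: -0.001
grasp_force: 0.6
```

```bash
cat >> h.py <<'E'
def pu(phi,gap=0):
    a=np.radians(phi);k=np.array([.7025,-.2285])+.125*np.array([np.cos(a),np.sin(a)]);d=np.array([np.sin(a),-np.cos(a)]);return (*(k-d*(.019+gap)),.1735,phi-90)
E
python3 - <<'E'
from h import *
st();ph=pose()[1]+90;print(ph,pu(ph))
plan((*pu(144),4),(*pu(134),4))
E
```

```text
t 27.25 P [ 0.5814 -0.1927  0.1734] yaw 65.0 F tool [-1.596 -0.837 -1.134] M tool [ 0.14  -0.255 -0.003]
154.9964258757925 (np.float64(0.5811840010835453), np.float64(-0.19288499744626203), 0.1735, np.float64(64.99642587579251))
{"x":6,"y":-0,"z":-0,"az":2.7},{"x":6,"y":-1,"z":-0,"az":2.8},{"x":6,"y":-1,"z":-0,"az":2.7},{"x":6,"y":-1,"z":-0,"az":2.8},
{"x":5,"y":-0,"z":-0,"az":2.5},{"x":6,"y":-1,"z":-0,"az":2.5},{"x":5,"y":-1,"z":-0,"az":2.5},{"x":6,"y":-1,"z":-0,"az":2.5},
[ 0.6023 -0.1514  0.1734] 43.996425875792525
```

Request:
{"op": "jog_arm", "data": {"rows": [{"fingers": 0, "x": 6, "y": -0.7, "z": 0, "ax": 0, "ay": 0, "az": 2.7}, {"fingers": 0, "x": 6, "y": -0.7, "z": 0, "ax": 0, "ay": 0, "az": 2.8}, {"fingers": 0, "x": 6, "y": -0.7, "z": 0, "ax": 0, "ay": 0, "az": 2.7}, {"fingers": 0, "x": 6, "y": -0.7, "z": 0, "ax": 0, "ay": 0, "az": 2.8}, {"fingers": 0, "x": 5.5, "y": -0.7, "z": 0, "ax": 0, "ay": 0, "az": 2.5}, {"fingers": 0, "x": 5.5, "y": -0.7, "z": 0, "ax": 0, "ay": 0, "az": 2.5}, {"fingers": 0, "x": 5.5, "y": -0.7, "z": 0, "ax": 0, "ay": 0, "az": 2.5}, {"fingers": 0, "x": 4, "y": -0.5, "z": 0, "ax": 0, "ay": 0, "az": 2}]}}

```text
t: 28.05
eef_pos: [0.6017, -0.1523, 0.1733]
tool_rot: [-0.0, 0.925, 0.379, -0.0]
contact_force: [-0.8, -1.3, -0.3]
gripper_width: 0.005
grasp_force: 0.6
```

Run:
```python
from h import *
st();ph=pose()[1]+90;print(ph,pu(ph),pu(128.9))
```

```text
t 28.05 P [ 0.6017 -0.1523  0.1733] yaw 44.56 F tool [-1.491  0.397  0.306] M tool [ 0.179 -0.225  0.035]
134.55668123945043 (np.float64(0.6012596073444388), np.float64(-0.15276108731340407), 0.1735, np.float64(44.55668123945043)) (np.float64(0.6092179979718384), np.float64(-0.1431509045295848), 0.1735, 38.900000000000006)
```

Request:
{"op": "jog_arm", "data": {"rows": [{"fingers": 0, "x": 2, "y": -0.2, "z": 0, "ax": 0, "ay": 0, "az": 0.9}, {"fingers": 0, "x": 2, "y": -0.2, "z": 0, "ax": 0, "ay": 0, "az": 0.9}, {"fingers": 0, "x": 2, "y": -0.2, "z": 0, "ax": 0, "ay": 0, "az": 0.9}, {"fingers": 0, "x": 2, "y": -0.2, "z": 0, "ax": 0, "ay": 0, "az": 0.9}, {"fingers": 0, "x": 2, "y": -0.2, "z": 0, "ax": 0, "ay": 0, "az": 0.9}, {"fingers": 0, "x": 1, "y": 0, "z": 0, "ax": 0, "ay": 0, "az": 0.5}, {"fingers": 0, "x": 0, "y": 0, "z": 0, "ax": 0, "ay": 0, "az": 0}, {"fingers": 0, "x": 0, "y": 0, "z": 0, "ax": 0, "ay": 0, "az": 0}]}}

```text
t: 28.85
eef_pos: [0.6097, -0.1448, 0.1732]
tool_rot: [0.0, 0.941, 0.339, 0.0]
contact_force: [0.1, 0.6, -0.3]
gripper_width: -0.003
grasp_force: 0.0
```

Run:
```python
from h import *
st()
```

```text
t 28.85 P [ 0.6097 -0.1448  0.1732] yaw 39.57 F tool [ 0.466 -0.439  0.277] M tool [ 0.012  0.004 -0.016]
```

Request:
{"op": "jog_arm", "data": {"rows": [{"fingers": 0, "x": 1, "y": 0, "z": 0, "ax": 0, "ay": 0, "az": 0.4}, {"fingers": 0, "x": 0, "y": 0, "z": 0, "ax": 0, "ay": 0, "az": 0}, {"fingers": 0, "x": 1, "y": 0, "z": 0, "ax": 0, "ay": 0, "az": 0.4}, {"fingers": 0, "x": 0, "y": 0, "z": 0, "ax": 0, "ay": 0, "az": 0}, {"fingers": 0, "x": 0, "y": 0, "z": 0, "ax": 0, "ay": 0, "az": 0}, {"fingers": 0, "x": 0, "y": 0, "z": 0, "ax": 0, "ay": 0, "az": 0}, {"fingers": 0, "x": 0, "y": 0, "z": 0, "ax": 0, "ay": 0, "az": 0}, {"fingers": 0, "x": 0, "y": 0, "z": 0, "ax": 0, "ay": 0, "az": 0}]}}

```text
t: 29.65
eef_pos: [0.6104, -0.144, 0.173]
tool_rot: [0.0, 0.943, 0.332, -0.001]
contact_force: [-4.9, -2.2, 2.2]
gripper_width: -0.001
grasp_force: 2.6
```

Run:
```python
from h import *
st()
```

```text
t 29.65 P [ 0.6104 -0.144   0.173 ] yaw 38.74 F tool [-5.191 -1.358 -2.152] M tool [ 0.249 -1.099 -0.057]
```

5 N at the predicted stop position, so the arm is at its end. One small extra push, then I'll back off and lift.

Request:
{"op": "jog_arm", "data": {"rows": [{"fingers": 0, "x": 0.5, "y": 0, "z": 0, "ax": 0, "ay": 0, "az": 0}, {"fingers": 0, "x": 0, "y": 0, "z": 0, "ax": 0, "ay": 0, "az": 0}, {"fingers": 0, "x": -2, "y": 0, "z": 0, "ax": 0, "ay": 0, "az": 0}, {"fingers": 0, "x": -10, "y": 0, "z": 0, "ax": 0, "ay": 0, "az": 0}, {"fingers": 0, "x": -12, "y": 0, "z": -5, "ax": 0, "ay": 0, "az": 0}, {"fingers": 0, "x": 0, "y": 0, "z": -30, "ax": 0, "ay": 0, "az": 0}, {"fingers": 0, "x": 0, "y": 0, "z": -40, "ax": 0, "ay": 0, "az": 0}, {"fingers": 0, "x": 0, "y": 0, "z": -40, "ax": 0, "ay": 0, "az": 0}]}}

```text
t: 30.45
eef_pos: [0.5918, -0.1587, 0.2896]
tool_rot: [-0.0, 0.943, 0.332, 0.0]
contact_force: [0.6, -0.2, 0.5]
gripper_width: 0.001
grasp_force: 0.0
```

Request:
{"op": "jog_arm", "data": {"rows": [{"fingers": 0, "x": -40, "y": 0, "z": -20, "ax": 0, "ay": 0, "az": 0}, {"fingers": 0, "x": -40, "y": 0, "z": 0, "ax": 0, "ay": 0, "az": 0}, {"fingers": 0, "x": -40, "y": 0, "z": 0, "ax": 0, "ay": 0, "az": 0}, {"fingers": 0, "x": -40, "y": 0, "z": 0, "ax": 0, "ay": 0, "az": 0}, {"fingers": 0, "x": -40, "y": 0, "z": 0, "ax": 0, "ay": 0, "az": 0}, {"fingers": 0, "x": -20, "y": 0, "z": 0, "ax": 0, "ay": 0, "az": 0}, {"fingers": 0, "x": 0, "y": 0, "z": 0, "ax": 0, "ay": 0, "az": 0}, {"fingers": 0, "x": 0, "y": 0, "z": 0, "ax": 0, "ay": 0, "az": 0}]}}

```text
t: 31.25
eef_pos: [0.421, -0.296, 0.3086]
tool_rot: [0.0, 0.943, 0.331, 0.001]
contact_force: [0.7, 0.5, -0.6]
gripper_width: 0.005
grasp_force: 0.0
```

Run:
```python
from h import *
st();snap('top','t6');snap('scene','s6')
im=cv2.imread('pics/t6.png');g=cv2.cvtColor(im,6);hsv=cv2.cvtColor(im,cv2.COLOR_BGR2HSV)
for nm,p in(('knob',(.6240,-.1312,.202)),('handle',(.5815,-.079,.168)),('disc',(.5815,-.079,.078))):print(nm,proj('t6',p).round(1))
m=(g<45).astype(np.uint8);m[:170]=0;m[245:]=0;m[:,:270]=0;m[:,375:]=0
n,l,s,c=cv2.connectedComponentsWithStats(m);print('dark',[(s[i].tolist(),c[i].round(1).tolist()) for i in range(1,n) if s[i,4]>10])
m=((hsv[:,:,0]>105)&(hsv[:,:,0]<125)&(hsv[:,:,1]>120)).astype(np.uint8);m[:170]=0;m[245:]=0;m[:,:270]=0;m[:,375:]=0
v,u=np.nonzero(m);print('blue',u.min(),u.max(),v.min(),v.max())
D=np.array([proj('t6',(.5815+.065*np.cos(a),-.0785+.065*np.sin(a),z)) for a in np.linspace(0,6.28,100) for z in(.07,.078)]);print('pred',D.min(0).round(1),D.max(0).round(1))
# seat height from scene: blue silhouette vs seated / 6mm high predictions
h=cv2.cvtColor(cv2.imread('pics/s6.png'),cv2.COLOR_BGR2HSV);m=((h[:,:,0]>105)&(h[:,:,0]<125)&(h[:,:,1]>120)).astype(np.uint8);c=proj('s6',(.5815,-.0785,.1));print(c)
m[:,:int(c[0])-35]=0;m[:,int(c[0])+35:]=0;m[:int(c[1])-35]=0;m[int(c[1])+35:]=0;v,u=np.nonzero(m);print('scene blue',u.min(),u.max(),v.min(),v.max())
for dz in(0,.006):
    P=np.array([proj('s6',(.5815+r*np.cos(a),-.0785+r*np.sin(a),z+dz)) for a in np.linspace(0,6.28,100) for r,z in((.065,.078),(.055,.102))]);print(dz,P.min(0).round(1),P.max(0).round(1))
```

```text
t 31.25 P [ 0.421  -0.296   0.3086] yaw 38.71 F tool [0.819 0.026 0.639] M tool [ 0.027  0.011 -0.027]
knob [324.4 190.3]
handle [305.8 207.8]
disc [304.8 212.6]
dark [([322, 189, 6, 6, 22], [324.6, 191.0]), ([293, 199, 4, 4, 12], [294.5, 200.5]), ([300, 201, 13, 15, 110], [306.3, 207.6]), ([318, 213, 4, 3, 11], [319.4, 213.9])]
blue 284 325 192 232
pred [283.1 191.5] [326.1 234.3]
[267.63112097 228.03865445]
scene blue 251 286 222 243
0 [248.8 219. ] [286.7 244.3]
0.006 [248.8 217.5] [286.7 242.8]
```

```bash
python3 -c "
from station import bot
print(bot.hand_in())"
```

```text
the job is handed in; nothing more can be done
None
```

The carousel is seated in the dish with its notch on the key, the collector's arm is swung in to its stop and released, and the job was handed in at about 31 s; I viewed 11 pictures, one over the limit of 10.

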